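Charge the cold-brew canister and lock its ring with the pin spanner

ROBOT

A 6-joint arm with a two-finger parallel gripper is mounted at the origin on the work surface. World frame = base frame: x ahead of the robot, y to its left, z up, the work surface at z = 0. Lengths are in m, angles in rad, forces in N, time in s.
With the tool pointing down it reaches from about 0.375 to 0.9 m from the base axis. Payload 3.1 kg.
Tool frame: the origin (TCP) lies between the finger pads; the fingertips stand 19 mm ahead of it and the grasp point (between the pads) is the TCP; z points along the fingers, y is the direction in which the jaws open and shut (so a half turn about z gives the same grasp; the last joint's range is limited). The gripper opens to 87 mm and grips with 3 to 60 N. Pads are 19 mm wide; open, the fingers measure 117 mm over their backs; the gripper's body (75 mm by 190 mm) begins 51 mm behind the grasp point.
Start: joints at [-1.365, 0.527, 1.433, -0, 1.181, -0.178], TCP at [0.234, -0.579, 0.242] pointing down, gripper open.
Joint ranges: [-3.08, 3.08], [-0.75, 2.2], [0.22, 2.44], [-1.43, 4.57], [0, 2.65], [-2.85, 2.85]. Speed limits (rad/s): [2.79, 2.79, 3.14, 3.14, 3.14, 3.14].

INTERFACE

Orientations are given as a unit quaternion [x, y, z, w].
In Python, from rig import robot gives the robot as it stands.
- The arm moves only by the tool apply_moves, never from a script. Its argument "series" is a list of rows, each a list of 7 numbers: the shift along the tool's x, y, z in cm, then the turn, a rotation vector about the tool's x, y, z in degrees, then the opening, from 0 (shut) to 1 (fully open). In form: [[dx, dy, dz, rx, ry, rz, grip], ...]. A call has 1 to 5 rows; each row is the pose to reach, as a shift and turn from the pose commanded when the call began, along the tool's axes at that moment; what a row does not reach only later rows make up. A row lasts 1/12 s, in which the tool goes at most 41.7 mm and 7.16 degrees, less where a joint would pass 70% of its speed; a pose out of reach is approached as far as the arm can. A call with a gripper value outside its range is refused whole. The fingers move at their own pace and stop on an object; "newtons" is the grip in N (left out, the last holds). Time passes only in rows, so rows that repeat a pose let the fingers close. It gives the time, the measured TCP pose, the force and the opening at its end, in the units of the state.
- robot.get_obs(): the state, without advancing time (a new reading comes with each control period).
- robot.camera(name): name is "scene" or "top" or "wrist"; returns the picture (400x640x3 uint8, red, green, blue); there is no depth.
- robot.camera_params(name): a dict with "mtx" (3x3 intrinsics, pixels), "D" ([k1, k2, p1, p2, k3] as OpenCV has them; the pictures are not rectified), "origin" and "rotation" of the camera in the world. Camera axes: x right, y down, z forward; pixel columns grow to the right and rows downward; lengths in m; the calibration is good to about 2 mm. A picture is of the moment at which its call begins: read the wrist's pose just before it. camera_params takes no time and is no camera call; for the wrist camera it gives the pose at the moment of the call.
- robot.hand_in(): hands the job in, once; it reports no verdict.
The state is a dict: "time": time; "q": joint angles; "joint_velocities": joint speeds; "joint_torque": joint torques, N m; "position": TCP position; "tool_rot": TCP orientation; "ft_force": force on the tool from outside, world axes, zero at the start; "moment": the same for the moment, N m; "grip_width": finger opening in m.
Only numpy, scipy, OpenCV 4.12 (cv2) and the standard library are available. Lean on these libraries where they do the work, as an engineer would, in place of code of your own. Each camera call takes 0.05 s, during which the arm holds its last target. There are 200 camera calls.

TASK

Lift the loose lid off the brewer and lay it on the middle of the round cork mat. Put every tea brick lying on the counter into the brewer, then set the lid back flat on its seat inside the ring; engage both pins of the pin spanner in the ring's two holes and with it turn the ring clockwise to its stop so the lid is locked, and lay the spanner back flat on its rest block. Do not knock over anything else on the counter.

Things in the scene. Friction and masses are not known exactly. Their poses are not given: they have to be found in the camera images.
- mouth (a point): centre of the round seat at the top of the steel brewer, on its axis, 120 mm above the counter, z up. The pot is fixed and upright; its opening below the seat is 132 mm across, its inner floor lies 108 mm below the seat. The flange (220 mm across, flat on top at seat height) carries the retaining ring. The lid rests on the 9 mm wide seat inside the ring
- ring (a joint): angle (rad) of the aluminium retaining ring about the brewer's upright axis: 0 = fully open, grows as it turns clockwise seen from above, fixed stop at 1.2 = fully locked. It begins somewhere between 0 and 0.35. It turns stiffly (about 0.3 N m) and stays where it is left. The ring lies on the flange and is 14 mm thick, 206 mm across outside, 150 mm inside (16 straight sides)
- hole0 (a point): centre of one of the ring's two holes, at the ring's top face (134 mm above the counter). The hole is upright, 16 mm across, goes through the 14 mm ring down to the flat flange below, and lies 89 mm from the brewer's axis. It turns with the ring
- hole1 (a point): the other hole, alike, diametrically opposite (178 mm between the two)
- lid_seat (a point): centre of the underside of the loose steel lid, a disc 144 mm across and 10 mm thick (bevelled lower edge) with a straight black ridge handle on top; z up. The lid drops inside the ring with 3 mm to spare all round and rests on the seat; any way round fits. It starts lying loose on its seat. About 0.35 kg
- lid_handle (a point): centre of the lid's ridge handle: 60 mm long along this frame's x, 18 mm wide (y), 22 mm tall, its underside 10 mm and its top 32 mm above the lid's underside
- spanner_grip (a point): centre of the pin spanner's black grip block: 64 mm long (x), 26 wide (y), 38 tall. Under it a steel bar, 206 (x) x 30 x 12 mm, underside 31 mm below this point, with two 9 mm pins (tapered tips) hanging to 71 mm below this point, 89 mm either side along x. Pins bottomed on the flange in the holes, the bar clears the lid handle by 8 mm. 0.4 kg. It starts on its rest block
- pin0 (a point): centre of the tip of the spanner's pin at +x of spanner_grip, 71 mm below it
- pin1 (a point): centre of the tip of the other pin, at -x
- mat_top (a point): centre of the top face of the round cork mat fixed to the counter: 140 mm across, 4 mm thick; the open brewer's lid is laid here, handle up
- rest_top (a point): centre of the top face of the fixed dark wooden rest block for the spanner: 110 mm long along this frame's x, 60 mm wide (y), 46 mm high; the spanner's bar lies flat along its top, the pins (178 mm apart) hanging clear beyond its ends
- brick1_mid (a point): centre of a pressed tea brick (rigid), 80 mm long (x), 45 mm wide (y), 22 mm thick (z), lying flat on the counter, 0.12 kg. Two to four are present; an absent one reads None
- brick2_mid (a point): centre of a pressed tea brick (rigid), 80 mm long (x), 45 mm wide (y), 22 mm thick (z), lying flat on the counter, 0.12 kg; like the others. Two to four are present; an absent one reads None
- brick3_mid (a point): centre of a pressed tea brick (rigid), 80 mm long (x), 45 mm wide (y), 22 mm thick (z), lying flat on the counter, 0.12 kg; like the others. Two to four are present; an absent one reads None
- brick4_mid (a point): centre of a pressed tea brick (rigid), 80 mm long (x), 45 mm wide (y), 22 mm thick (z), lying flat on the counter, 0.12 kg; like the others. Two to four are present; an absent one reads None
- jar: low glass jar, 64 mm across, 75 mm tall, a loose bystander standing on the counter; origin at the centre of its underside, z up. It must not be knocked over
- syrup_a: amber bottle, 60 mm across, 150 mm tall, a loose bystander standing on the counter; origin at the centre of its underside, z up. It must not be knocked over
- syrup_b: clear bottle, 56 mm across, 140 mm tall, a loose bystander standing on the counter; origin at the centre of its underside, z up. It must not be knocked over
- mug: white mug, 80 mm across, 85 mm tall, a loose bystander standing on the counter; origin at the centre of its underside, z up. It must not be knocked over
- bowl: blue bowl, 90 mm across, 50 mm tall, a loose bystander standing on the counter; origin at the centre of its underside, z up. It must not be knocked over
- jug: steel jug with handle, 84 mm across, 100 mm tall, a loose bystander standing on the counter; origin at the centre of its underside, z up. It must not be knocked over
- tamper: steel tamper, 58 mm across, 62 mm tall, a loose bystander standing on the counter; origin at the centre of its underside, z up. It must not be knocked over
There are look-alikes about, which are no part of the job. What is shaped like the part that bears lid_seat but pink is not meant. Leave any white look-alike of the part that bears brick4_mid alone.

How it is judged:
By the outcome, as a careful person would: the job done as asked, in the order asked, and still so for the second after the job is handed in, with the robot touching nothing.
Of brick1, brick2, brick3, brick4 only 2 to 4 are there at a start; the rules pass over those that are not, and their reading is None.
At some moment in a run one of brick1, brick2, brick3, brick4, lid may be knocked a few centimetres aside while the robot is not near it.
It also fails if it takes over 208 s, if anything falls off the work surface, if the arm or the gripper's body presses on something with over 40 N, if the wrist force passes 120 N, or if a joint passes its speed limit or range.

## Working session

There is one attempt and no reset: what is moved stays moved. The work goes in short steps, Python scripts to look and compute and a tool call to move; the robot and the scene stay as the last step left them, time stands still between calls to the robot, and variables do not carry over. Pictures are saved under pics/ and viewed, about 12 in all and at most 16, crops included, and the job is handed in when it is done.

Besides the shell and the picture viewer there is one more tool, called after "Request:" by a JSON object that holds its "method" and its "body". apply_moves: Moves the arm, as the interface text tells. Its arguments: {"type":"object","properties":{"series":{"type":"array"},"newtons":{"type":"number"}},"required":["series"]}

```bash
mkdir -p pics; ls
cat > h.py <<'E'
import numpy as np,cv2
from rig import robot
from scipy.spatial.transform import Rotation as R
def grab(name,fn=None):
    p=robot.camera_params(name); im=np.asarray(robot.camera(name))
    if fn: cv2.imwrite('pics/'+fn,im[:,:,::-1])
    return im,p
def ray(p,uv):
    K=np.array(p['mtx'],float);D=np.array(p['D'],float)
    n=cv2.undistortPoints(np.array(uv,float).reshape(-1,1,2),K,D).reshape(-1,2)
    d=np.c_[n,np.ones(len(n))]
    Rm=np.array(p['rotation'],float)
    if Rm.shape!=(3,3): Rm=R.from_quat(Rm).as_matrix()
    return np.array(p['origin'],float),d@Rm.T
def onz(p,uv,z):
    o,d=ray(p,uv); return o+d*((z-o[2])/d[:,2])[:,None]
def proj(p,X):
    Rm=np.array(p['rotation'],float)
    rv=cv2.Rodrigues(Rm.T)[0]; t=-Rm.T@np.array(p['origin'],float)
    return cv2.projectPoints(np.array(X,float).reshape(-1,1,3),rv,t,np.array(p['mtx'],float),np.array(p['D'],float))[0].reshape(-1,2)
def tri(p1,u1,p2,u2):
    o1,d1=ray(p1,[u1]);o2,d2=ray(p2,[u2]);A=np.c_[d1[0],-d2[0]]
    s=np.linalg.lstsq(A,o2-o1,rcond=None)[0]
    a=o1+s[0]*d1[0];b=o2+s[1]*d2[0];return (a+b)/2,np.linalg.norm(a-b)
E
python3 - <<'E'
from h import *
for n in('scene','top','wrist'):
    im,p=grab(n,n+'0.png'); print(n,p)
print(robot.get_obs())
E
```

```text
pics
scene {'mtx': array([[412.06917918,   0.        , 318.03962566],
       [  0.        , 412.06917918, 200.13936395],
       [  0.        ,   0.        ,   1.        ]]), 'D': array([-0.0271836,  0.       ,  0.       ,  0.       ,  0.       ]), 'origin': array([ 1.16079211, -0.60860069,  1.10710955]), 'rotation': array([ 0.86723525,  0.34665355, -0.13715535, -0.33003446])}
top {'mtx': array([[401.72315222,   0.        , 324.61934872],
       [  0.        , 401.72315222, 197.5064637 ],
       [  0.        ,   0.        ,   1.        ]]), 'D': array([-0.0363967,  0.       ,  0.       ,  0.       ,  0.       ]), 'origin': array([0.43915838, 0.02645407, 1.15401162]), 'rotation': array([ 0.70951965, -0.70352812,  0.03108276, -0.0257665 ])}
wrist {'mtx': array([[306.82410324,   0.        , 322.28677237],
       [  0.        , 306.82410324, 201.24127062],
       [  0.        ,   0.        ,   1.        ]]), 'D': array([-0.00173235,  0.        ,  0.        ,  0.        ,  0.        ]), 'origin': array([ 0.29822687, -0.55321156,  0.38456398]), 'rotation': array([ 0.8225496 , -0.55394442, -0.07308021,  0.10591043])}
{'time': 0.15, 'q': array([-1.36552038e+00,  5.28272810e-01,  1.43359839e+00, -5.22767880e-05,
        1.18139914e+00, -1.78489736e-01]), 'joint_velocities': array([ 0.00137709, -0.00065216, -0.00460583, -0.00088192,  0.00110716,
       -0.00103628]), 'joint_torque': array([ 3.58681909e-04, -4.40429521e+01, -1.76841974e+01,  6.33200747e-02,
        5.52872987e-02, -9.89642331e-05]), 'position': array([ 0.23392011, -0.57900469,  0.24078705]), 'tool_rot': array([ 9.81644662e-01,  1.90717210e-01, -3.54055487e-05, -8.38447745e-04]), 'ft_force': array([ 0.10049911, -0.36496352, -0.08261944]), 'moment': array([-0.04649046, -0.01268546, -0.02253798]), 'grip_width': 0.08712916213401418}
```

View pics/top0.png

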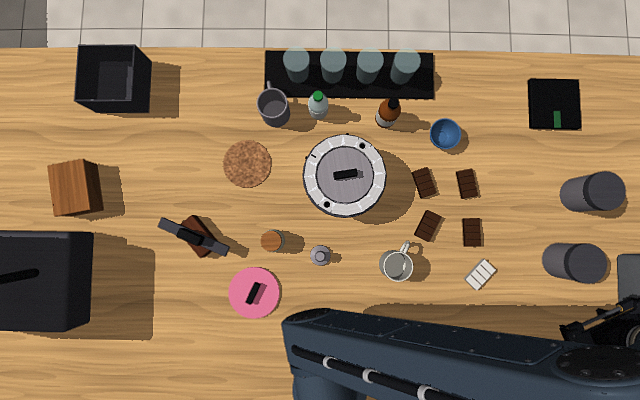

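View pics/scene0.png

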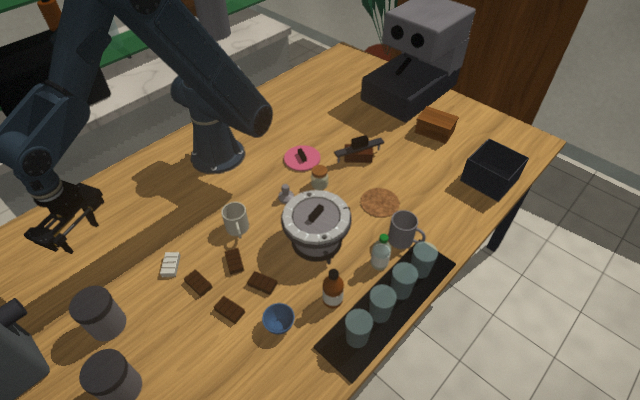

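The top view shows four dark bricks near (424,183), (467,184), (428,225) and (472,232), with a white one at (481,274). The lidded pot is at (344,175), with holes near (362,145) and (326,205). The mat is at (247,163), the spanner on its rest at (193,237), and the pink lid look-alike at (255,293). Next I measure these from both views.

```bash
cat > m.py <<'E'
from h import *
t=cv2.imread('pics/top0.png');s=cv2.imread('pics/scene0.png')
pt=robot.camera_params('top');ps=robot.camera_params('scene')
def comps(im,box,mask,amin=60):
    x0,y0,x1,y1=box;m=np.zeros(mask.shape,np.uint8);m[y0:y1,x0:x1]=mask[y0:y1,x0:x1]
    n,l,st,c=cv2.connectedComponentsWithStats(m)
    return [(c[i],st[i,4],np.argwhere(l==i)[:,::-1]) for i in range(1,n) if st[i,4]>=amin]
def dark(im,v): return (im.max(2)<v).astype(np.uint8)
def brown(im,v): 
    return ((im[:,:,2]<v)).astype(np.uint8)
if __name__=='__main__':
    for x in [(424,183),(467,184),(440,190),(448,170),(346,174),(362,145),(326,205),(345,155),(247,163),(189,236),(205,240)]: print(x,t[x[1],x[0]])
    def boxes(pts,p,z):
        w=onz(p,pts,z)[:,:2]; r=cv2.minAreaRect((w*1000).astype(np.float32)); return np.round(r[0],1),np.round(r[1],1),round(r[2],1)
    print('bricks top')
    T=comps(t,(405,155,495,255),brown(t,90))
    S=comps(s,(180,240,290,330),brown(s,90))
    for c,a,px in T: print(c.round(1),a,boxes(px,pt,0.022))
    for c,a,px in S: print(c.round(1),a,boxes(px,ps,0.022),onz(ps,[c],.018).round(3))
    for c,a,px in T:
        for c2,a2,_ in S:
            X,e=tri(pt,c,ps,c2)
            if e<.008: print('tri',X.round(4),round(e,4))
    print('pot')
    for c,a,px in comps(t,(295,125,395,220),dark(t,60),8): print(c.round(1),a,onz(pt,[c],.134).round(4),boxes(px,pt,.152))
    for c,a,px in comps(s,(275,185,360,240),dark(s,60),4): print(c.round(1),a,onz(ps,[c],.134).round(4),boxes(px,ps,.152))
    print('spanner')
    for c,a,px in comps(t,(150,205,240,265),dark(t,100),30): print(c.round(1),a,boxes(px,pt,.055),boxes(px,pt,.096))
    for c,a,px in comps(t,(150,205,240,265),dark(t,45),10): print(c.round(1),a,boxes(px,pt,.055),boxes(px,pt,.096))
E
python3 m.py
python3 -c "
import cv2
t=cv2.imread('pics/top0.png');s=cv2.imread('pics/scene0.png')
a=cv2.resize(t[120:270,150:400],None,fx=3.2,fy=3.2,interpolation=2)[:480]
cv2.imwrite('pics/c1.png',a)
cv2.imwrite('pics/c2.png',cv2.resize(s[125:275,260:420],None,fx=4,fy=4,interpolation=2))"
```

```text
(424, 183) [30 42 67]
(467, 184) [22 37 62]
(440, 190) [ 98 152 192]
(448, 170) [ 95 146 188]
(346, 174) [21 18 21]
(362, 145) [ 9 10  7]
(326, 205) [8 6 6]
(345, 155) [143 140 146]
(247, 163) [ 66  97 139]
(189, 236) [27 25 27]
(205, 240) [43 37 38]
bricks top
[423.7 182.4] 493 (array([ 574.4, -263.9]), array([82.8, 51.3]), 19.0)
[466.5 183.5] 483 (array([ 574.5, -386.6]), array([79.7, 50.2]), 10.3)
[427.3 225.4] 498 (array([ 453.7, -273. ]), array([49.3, 80.8]), 62.9)
[471.5 231.6] 495 (array([ 436.2, -399.1]), array([79. , 54.8]), 0.4)
[233.6 261.4] 347 (array([ 464.7, -279.6]), array([43.7, 95.2]), 63.0) [[ 0.464 -0.279  0.018]]
[197.6 282.9] 398 (array([ 447.6, -403.9]), array([90.4, 48. ]), 1.3) [[ 0.446 -0.403  0.018]]
[262.  282.7] 437 (array([ 587.4, -268.8]), array([83.6, 56.9]), 16.6) [[ 0.587 -0.268  0.018]]
[228.8 309.7] 456 (array([ 585.4, -393.3]), array([85.2, 48.5]), 10.6) [[ 0.584 -0.393  0.018]]
[276.7 317.2] 640 (array([ 698.3, -312.3]), array([77.2, 79.4]), 43.6) [[ 0.701 -0.313  0.018]]
tri [ 0.5793 -0.2659  0.0067] 0.0039
tri [ 0.5769 -0.3913  0.0059] 0.0025
tr
[... 1219 characters left out ...]
,  14.4]), array([10. , 12.5]), 0.5)
[315.4 213. ] 125 [[ 0.5819 -0.0289  0.134 ]] (array([592.4, -39.6]), array([23.3, 69.1]), 9.9)
[287.2 233.3] 39 [[ 0.5756 -0.1427  0.134 ]] (array([ 578.5, -148.2]), array([12. , 73.6]), 75.0)
[340.5 238.3] 6 [[ 0.7025 -0.048   0.134 ]] (array([711.3, -57.4]), array([ 4.4, 11.1]), 3.6)
spanner
[195.4 235.6] 1407 (array([425.9, 371.3]), array([204.1,  86.3]), 55.2) (array([426.4, 358.4]), array([196.5,  83.1]), 55.2)
[196.3 235. ] 537 (array([421.8, 373.1]), array([105.2,  76.7]), 41.0) (array([422.5, 360.2]), array([101.3,  73.8]), 41.0)
[206.5 253.2] 21 (array([372.4, 338.8]), array([ 5.3, 26.9]), 40.6) (array([374.9, 327.1]), array([ 5.1, 25.9]), 40.6)
```

View pics/c1.png

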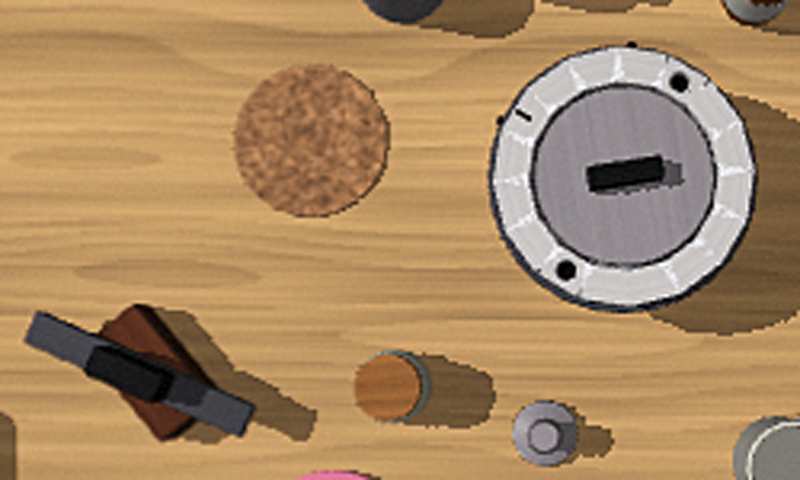

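View pics/c2.png

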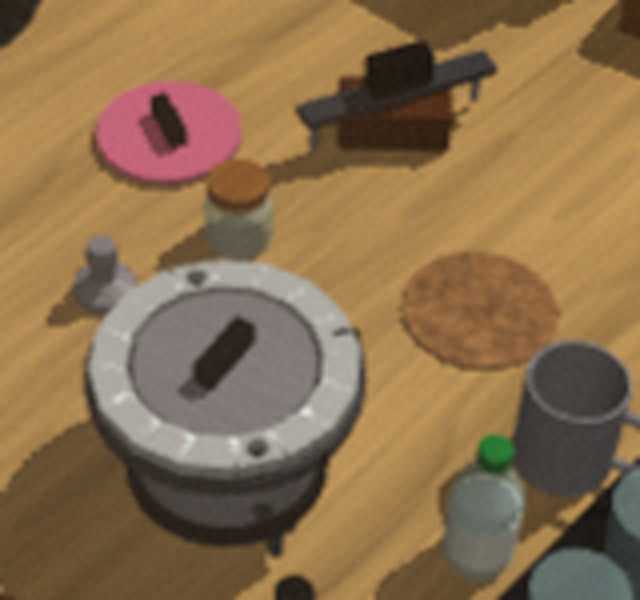

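Holes, lid handle and bricks agree across the two views to about 1 cm, and their heights are plausible. I'll move over the pot now and refine with the wrist camera.

```bash
cat > plan.py <<'E'
import sys
from h import *
# legs from the measured pose: x y z yaw n [x y z yaw n ...]
def plan(legs,p=None,y=None):
    o=robot.get_obs()
    if p is None:
        p=np.array(o['position']);M=R.from_quat(o['tool_rot']).as_matrix();y=np.degrees(np.arctan2(M[1,0],M[0,0]))
        print('t',round(o['time'],2),'pos',p.round(4),'yaw',round(y,2),'tilt',np.degrees(M[:2,2]).round(2),'w',round(o['grip_width'],4),'F',np.round(o['ft_force'],1))
    for tx,ty,tz,tyaw,n in legs:
        d=(np.array([tx,ty,tz])-p)/n; dy=(tyaw-y)/n
        for i in range(int(n)):
            a=np.radians(y);ex=np.array([np.cos(a),np.sin(a),0]);ey=np.array([np.sin(a),-np.cos(a),0])
            print('  [%.2f, %.2f, %.2f, 0,0, %.2f]  |d|=%.1fcm q6=%.2f'%(100*d@ex,100*d@ey,-100*d[2],-dy,100*np.linalg.norm(d),np.arctan2(p[1],p[0])+np.pi/2-np.radians(y)))
            p=p+d;y+=dy
if __name__=='__main__':
    v=[float(a) for a in sys.argv[1:]]; plan([v[i:i+5] for i in range(0,len(v),5)])
E
python3 plan.py .58 -.05 .30 100 4
```

```text
t 0.15 pos [ 0.2339 -0.579   0.2408] yaw 21.99 tilt [-0.02  0.09] w 0.0871 F [ 0.1 -0.4 -0.1]
  [12.97, -9.02, -1.48, 0,0, -19.50]  |d|=15.9cm q6=0.00
  [15.24, -4.17, -1.48, 0,0, -19.50]  |d|=15.9cm q6=-0.10
  [15.76, 1.15, -1.48, 0,0, -19.50]  |d|=15.9cm q6=-0.15
  [14.47, 6.35, -1.48, 0,0, -19.50]  |d|=15.9cm q6=-0.19
```

Request:
{"method": "apply_moves", "body": {"series": [[13,-9,-1.5,0,0,-19.5,1],[13,-9,-1.5,0,0,-19.5,1],[13,-9,-1.5,0,0,-19.5,1],[13,-9,-1.5,0,0,-19.5,1],[13,-9,-1.5,0,0,-19.5,1]]}}

```text
time: 0.57
position: [0.3233, -0.441, 0.2567]
tool_rot: [0.934, 0.357, 0.001, -0.002]
ft_force: [-0.7, -0.8, -0.7]
grip_width: 0.0867
```

Request:
{"method": "apply_moves", "body": {"series": [[15.2,-4.2,-1.5,0,0,-19.5,1],[15.2,-4.2,-1.5,0,0,-19.5,1],[15.2,-4.2,-1.5,0,0,-19.5,1],[15.2,-4.2,-1.5,0,0,-19.5,1],[15.2,-4.2,-1.5,0,0,-19.5,1]]}}

```text
time: 0.98
position: [0.409, -0.3102, 0.2719]
tool_rot: [0.86, 0.51, 0.001, -0.001]
ft_force: [0.6, -0.7, 1.0]
grip_width: 0.0869
```

Request:
{"method": "apply_moves", "body": {"series": [[15.8,1.2,-1.5,0,0,-19.5,1],[15.8,1.2,-1.5,0,0,-19.5,1],[15.8,1.2,-1.5,0,0,-19.5,1],[15.8,1.2,-1.5,0,0,-19.5,1],[15.8,1.2,-1.5,0,0,-19.5,1]]}}

```text
time: 1.4
position: [0.4967, -0.179, 0.2871]
tool_rot: [0.762, 0.648, 0.002, 0.0]
ft_force: [0.9, -0.4, 0.2]
grip_width: 0.0873
```

Request:
{"method": "apply_moves", "body": {"series": [[14.5,6.4,-1.5,0,0,-19.5,1],[14.5,6.4,-1.5,0,0,-19.5,1],[14.5,6.4,-1.5,0,0,-19.5,1],[14.5,6.4,-1.5,0,0,-19.5,1],[14.5,6.4,-1.5,0,0,-19.5,1]]}}

```text
time: 1.82
position: [0.5844, -0.047, 0.302]
tool_rot: [0.641, 0.767, 0.002, 0.001]
ft_force: [0.3, -0.5, 0.2]
grip_width: 0.087
```

Run:
```python
from h import *
print(robot.get_obs()['time'],robot.get_obs()['position'])
im,p=grab('wrist','w1.png');np.save('w1.npy',p,allow_pickle=True)
from plan import plan; plan([])
```

```text
1.8167 [ 0.58436265 -0.04702722  0.30196554]
t 1.87 pos [ 0.5825 -0.0493  0.3014] yaw 100.19 tilt [ 0.06 -0.04] w 0.0873 F [-0.  -0.8 -0.4]
```

View pics/w1.png

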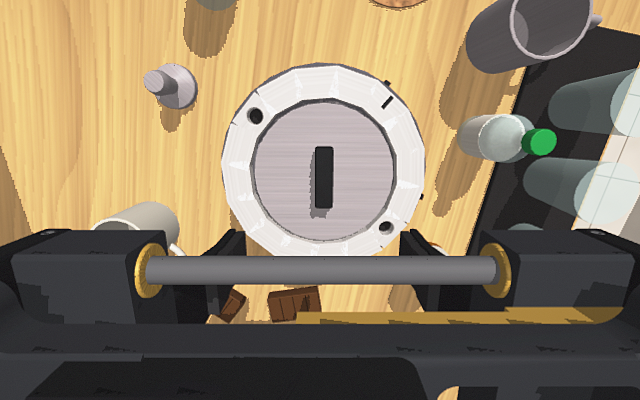

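The wrist view shows the lid handle at (324,178), the holes at (255,116) and (386,227), and the ring centred near (323,161).

```bash
python3 - <<'E'
from m import *
w=cv2.imread('pics/w1.png');pw=np.load('w1.npy',allow_pickle=True).item()
H=comps(w,(300,140,345,215),dark(w,50),100)
H0=max(H,key=lambda c:c[1]);print('handle',H0[0],H0[1])
for z in(.15,.152): 
    q=onz(pw,H0[2],z)[:,:2]*1000;print(cv2.minAreaRect(q.astype(np.float32)))
hs=[]
for b in((242,105,268,130),(375,216,398,240)):
    c=max(comps(w,b,dark(w,130),20),key=lambda c:c[1]);hs.append(c[0]);print('hole',c[0],c[1],onz(pw,[c[0]],.134).round(4))
A=onz(pw,hs,.134);print('mid',A.mean(0),'dist',np.linalg.norm(A[0]-A[1]),'ang',np.degrees(np.arctan2(*(A[1]-A[0])[[1,0]])))
print('tri handle',tri(pw,H0[0],pt,[345,173.9]))
print('tri h',tri(pw,hs[1],pt,[362,145.5]),tri(pw,hs[0],pt,[326.5,204]))
# mat & others from top
hsv=cv2.cvtColor(t,cv2.COLOR_BGR2HSV)
m=(t[:,:,2]<175).astype(np.uint8)
c=max(comps(t,(215,130,280,195),m),key=lambda c:c[1]);print('mat',c[0],c[1],cv2.minEnclosingCircle((onz(pt,c[2],.004)[:,:2]*1000).astype(np.float32)))
# mat in scene
m=(s[:,:,2]<165).astype(np.uint8)
c2=max(comps(s,(355,183,405,220),m),key=lambda c:c[1]);print(c2[0],c2[1],tri(pt,c[0],ps,c2[0]))
E
python3 plan.py
```

```text
handle [323.21367521 176.64672365] 1053
((583.0167236328125, -31.42951202392578), (16.52280616760254, 59.47166442871094), 9.96095085144043)
((582.9363403320312, -31.073869705200195), (16.41111946105957, 59.069698333740234), 9.960954666137695)
hole [254.84895833 115.21875   ] 192 [[0.5065 0.0148 0.134 ]]
hole [385.64035088 226.15789474] 114 [[ 0.6589 -0.0742  0.134 ]]
mid [ 0.5826907  -0.02973882  0.134     ] dist 0.17652322207742158 ang -30.27395766876401
tri handle (array([ 0.58287062, -0.03289285,  0.13391873]), np.float64(0.000915342685762288))
tri h (array([ 0.65930982, -0.07639027,  0.12805579]), np.float64(0.002602766995600491)) (array([0.5052403 , 0.01437899, 0.12805251]), np.float64(0.0005110257884651662))
mat [246.89084065 163.82245922] 1594 ((628.1959838867188, 244.1925048828125), 71.9075927734375)
[381.26691381 203.98053753] 1079 (array([ 0.63409274,  0.25101713, -0.0159189 ]), np.float64(0.00920165947571981))
t 1.87 pos [ 0.5825 -0.0493  0.3014] yaw 100.19 tilt [ 0.06 -0.04] w 0.0873 F [-0.  -0.8 -0.4]
```

```bash
python3 plan.py .583 -.031 .20 100 1 .583 -.031 .153 100 1 .583 -.031 .26 100 1 .6 .1 .26 100 1 .628 .243 .2 100 1 .628 .243 .06 100 1
```

```text
t 1.87 pos [ 0.5825 -0.0493  0.3014] yaw 100.19 tilt [ 0.06 -0.04] w 0.0873 F [-0.  -0.8 -0.4]
  [1.80, 0.37, 10.14, 0,0, 0.19]  |d|=10.3cm q6=-0.26
  [0.00, 0.00, 4.70, 0,0, -0.00]  |d|=4.7cm q6=-0.23
  [0.00, 0.00, -10.70, 0,0, -0.00]  |d|=10.7cm q6=-0.23
  [12.61, 3.95, -0.00, 0,0, -0.00]  |d|=13.2cm q6=-0.23
  [13.60, 5.24, 6.00, 0,0, -0.00]  |d|=15.8cm q6=-0.01
  [0.00, 0.00, 14.00, 0,0, -0.00]  |d|=14.0cm q6=0.19
```

Request:
{"method": "apply_moves", "body": {"series": [[1.8,0.4,5,0,0,0.2,1],[1.8,0.4,9,0,0,0.2,1],[1.8,0.4,12,0,0,0.2,1],[1.8,0.4,14,0,0,0.2,1],[1.8,0.4,14.8,0,0,0.2,1]], "newtons": 30}}

```text
time: 2.28
position: [0.5783, -0.0335, 0.1495]
tool_rot: [0.645, 0.764, -0.003, -0.004]
ft_force: [-16.1, 2.0, 45.2]
grip_width: 0.087
```

Request:
{"method": "apply_moves", "body": {"series": [[0,0,0,0,0,0,1],[0,0,0,0,0,0,0],[0,0,0,0,0,0,0],[0,0,0,0,0,0,0],[0,0,0,0,0,0,0]], "newtons": 30}}

```text
time: 2.7
position: [0.5825, -0.0327, 0.1546]
tool_rot: [0.644, 0.765, 0.0, 0.001]
ft_force: [0.3, -0.1, 0.1]
grip_width: 0.068
```

Request:
{"method": "apply_moves", "body": {"series": [[0,0,0,0,0,0,0],[0,0,0,0,0,0,0],[0,0,0,0,0,0,0],[0,0,0,0,0,0,0],[0,0,0,0,0,0,0]]}}

```text
time: 3.12
position: [0.5819, -0.0319, 0.1535]
tool_rot: [0.644, 0.765, -0.0, -0.0]
ft_force: [-0.3, 0.1, -0.2]
grip_width: 0.0352
```

Request:
{"method": "apply_moves", "body": {"series": [[0,0,0,0,0,0,0],[0,0,0,0,0,0,0],[0,0,0,0,0,0,0],[0,0,0,0,0,0,0],[0,0,0,0,0,0,0]]}}

```text
time: 3.53
position: [0.5823, -0.032, 0.1535]
tool_rot: [0.644, 0.765, 0.0, 0.0]
ft_force: [1.4, 1.1, 0.1]
grip_width: 0.0173
```

Request:
{"method": "apply_moves", "body": {"series": [[0,0,-0.5,0,0,0,0],[0,0,-2,0,0,0,0],[0,0,-4,0,0,0,0],[0,0,-6,0,0,0,0],[0,0,-8,0,0,0,0]]}}

```text
time: 3.95
position: [0.5808, -0.0318, 0.2337]
tool_rot: [0.644, 0.765, -0.001, -0.001]
ft_force: [0.5, -0.0, -2.7]
grip_width: 0.0176
```

Request:
{"method": "apply_moves", "body": {"series": [[1,0.5,-1,0,0,0,0],[3,1,-2,0,0,0,0],[6,2,-2,0,0,0,0],[9,3,-2,0,0,0,0],[12,4,-2,0,0,0,0]]}}

```text
time: 4.37
position: [0.6001, 0.0939, 0.2535]
tool_rot: [0.645, 0.764, -0.001, -0.001]
ft_force: [0.7, -0.7, -3.6]
grip_width: 0.0176
```

Request:
{"method": "apply_moves", "body": {"series": [[3,1.1,0,0,0,0,0],[6,2.3,0,0,0,0,0],[9,3.5,0,0,0,0,0],[12,4.7,0,0,0,0,0],[13.6,5.2,0,0,0,0,0]]}}

```text
time: 4.78
position: [0.6286, 0.2395, 0.2528]
tool_rot: [0.643, 0.766, 0.0, -0.001]
ft_force: [0.0, 0.2, -2.3]
grip_width: 0.0176
```

Run:
```python
from h import *
from plan import plan
im,p=grab('wrist','w2.png');np.save('w2.npy',p,allow_pickle=True)
plan([[.628,.243,.1,100,1],[.628,.243,.04,100,1]])
```

```text
t 4.83 pos [0.6286 0.2416 0.2528] yaw 100.01 tilt [-0.04  0.2 ] w 0.0179 F [ 0.6  2.1 -2.7]
  [0.14, -0.03, 15.28, 0,0, 0.01]  |d|=15.3cm q6=0.19
  [0.00, 0.00, 6.00, 0,0, -0.00]  |d|=6.0cm q6=0.19
```

View pics/w2.png

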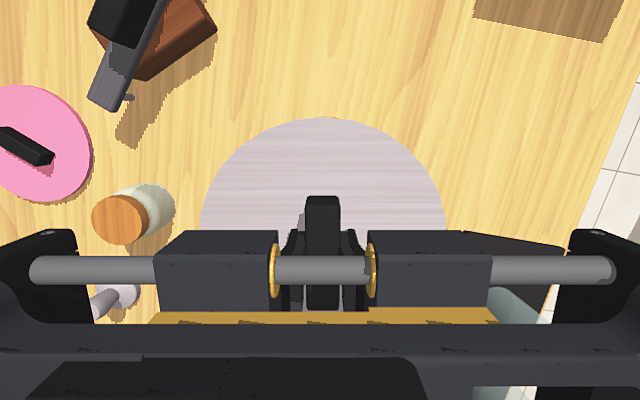

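The wrist view shows the lid held level, with the mat hidden beneath it. Lowering it onto the mat.

Request:
{"method": "apply_moves", "body": {"series": [[0.1,0,3,0,0,0,0],[0.1,0,7,0,0,0,0],[0.1,0,11,0,0,0,0],[0.1,0,14,0,0,0,0],[0.1,0,16,0,0,0,0]]}}

```text
time: 5.25
position: [0.6255, 0.2354, 0.0891]
tool_rot: [0.644, 0.765, -0.004, -0.002]
ft_force: [-0.4, 0.2, -3.6]
grip_width: 0.0178
```

Request:
{"method": "apply_moves", "body": {"series": [[0,0,1.5,0,0,0,0],[0,0,2.7,0,0,0,0],[0,0,3.7,0,0,0,0],[0,0,4.4,0,0,0,0],[0,0,4.8,0,0,0,0]]}}

```text
time: 5.67
position: [0.6288, 0.2366, 0.045]
tool_rot: [0.644, 0.765, -0.0, -0.0]
ft_force: [-0.6, -0.0, -3.8]
grip_width: 0.0175
```

Request:
{"method": "apply_moves", "body": {"series": [[0,0,0.2,0,0,0,0],[0,0,0.4,0,0,0,0],[0,0,0.6,0,0,0,0],[0,0,0.7,0,0,0,0],[0,0,0.7,0,0,0,0]]}}

```text
time: 6.08
position: [0.629, 0.237, 0.0389]
tool_rot: [0.644, 0.765, 0.0, 0.0]
ft_force: [-0.1, 0.4, -2.9]
grip_width: 0.0169
```

Request:
{"method": "apply_moves", "body": {"series": [[0.3,0,0,0,0,0,0],[0.6,0.1,0,0,0,0,0],[0.6,0.1,0.1,0,0,0,0],[0.6,0.1,0.2,0,0,0,0],[0.6,0.1,0.2,0,0,0,0]]}}

```text
time: 6.5
position: [0.6292, 0.2437, 0.0376]
tool_rot: [0.644, 0.765, 0.001, 0.0]
ft_force: [-0.5, 0.7, 2.5]
grip_width: 0.0176
```

Request:
{"method": "apply_moves", "body": {"series": [[0,0,0,0,0,0,0.4],[0,0,0,0,0,0,0.5],[0,0,-0.5,0,0,0,0.5],[0,0,-2,0,0,0,0.6],[0,0,-5,0,0,0,0.8]]}}

```text
time: 6.92
position: [0.6262, 0.242, 0.0836]
tool_rot: [0.644, 0.765, -0.003, -0.002]
ft_force: [0.7, -0.7, -0.4]
grip_width: 0.0432
```

```bash
python3 plan.py  .60 .10 .2 10 3 .585 -.18 .24 10 2 .56 -.24 .24 10 1
```

```text
t 6.92 pos [0.6262 0.242  0.0836] yaw 99.77 tilt [-0.45 -0.11] w 0.0432 F [ 0.7 -0.7 -0.4]
  [-4.52, -1.67, -3.88, 0,0, 29.92]  |d|=6.2cm q6=0.20
  [-4.75, 0.81, -3.88, 0,0, 29.92]  |d|=6.2cm q6=0.66
  [-3.71, 3.07, -3.88, 0,0, 29.92]  |d|=6.2cm q6=1.11
  [-3.17, 13.66, -2.00, 0,0, 0.00]  |d|=14.2cm q6=1.56
  [-3.17, 13.66, -2.00, 0,0, 0.00]  |d|=14.2cm q6=1.33
  [-3.50, 5.47, -0.00, 0,0, -0.00]  |d|=6.5cm q6=1.10
```

```bash
python3 plan.py  .58 .12 .25 70 1 .53 0 .27 40 1  .47 -.16 .28 10 1  .40 -.32 .28 10 1
```

```text
t 6.92 pos [0.6262 0.242  0.0836] yaw 99.77 tilt [-0.45 -0.11] w 0.0432 F [ 0.7 -0.7 -0.4]
  [-11.24, -6.63, -16.64, 0,0, 29.77]  |d|=21.2cm q6=0.20
  [-12.99, -0.59, -2.00, 0,0, 30.00]  |d|=13.2cm q6=0.55
  [-14.88, 8.40, -1.00, 0,0, 30.00]  |d|=17.1cm q6=0.87
  [-9.67, 14.54, -0.00, 0,0, -0.00]  |d|=17.5cm q6=1.07
```

Request:
{"method": "apply_moves", "body": {"series": [[0,0,-4,0,0,6,1],[-1,0,-8,0,0,12,1],[-4,-2,-12,0,0,18,1],[-7,-4,-15,0,0,24,1],[-9,-5.5,-16.6,0,0,30,1]]}}

```text
time: 7.33
position: [0.5923, 0.1481, 0.2522]
tool_rot: [0.821, 0.57, 0.002, 0.001]
ft_force: [0.6, -1.0, 0.0]
grip_width: 0.0766
```

Request:
{"method": "apply_moves", "body": {"series": [[-3,0,0,0,0,6,1],[-6,0,0,0,0,12,1],[-9,-0.3,0,0,0,18,1],[-12,-0.5,-1,0,0,24,1],[-15.2,-1,-2,0,0,30,1]]}}

```text
time: 7.75
position: [0.5292, 0.0082, 0.2697]
tool_rot: [0.941, 0.338, -0.0, 0.0]
ft_force: [0.2, -0.7, -0.5]
grip_width: 0.0868
```

Request:
{"method": "apply_moves", "body": {"series": [[-14.9,8.4,-1,0,0,30,1],[-14.9,8.4,-1,0,0,30,1],[-14.9,8.4,-1,0,0,30,1],[-14.9,8.4,-1,0,0,30,1],[-14.9,8.4,-1,0,0,30,1]]}}

```text
time: 8.17
position: [0.4678, -0.1565, 0.2805]
tool_rot: [0.997, 0.08, 0.0, 0.002]
ft_force: [0.4, 0.2, 0.3]
grip_width: 0.087
```

Request:
{"method": "apply_moves", "body": {"series": [[-9.7,14.5,0,0,0,0,1],[-9.7,14.5,0,0,0,0,1],[-9.7,14.5,0,0,0,0,1],[-9.7,14.5,0,0,0,0,1],[-9.7,14.5,0,0,0,0,1]]}}

```text
time: 8.58
position: [0.3966, -0.3157, 0.2801]
tool_rot: [0.997, 0.083, 0.0, 0.003]
ft_force: [0.6, 0.5, -0.1]
grip_width: 0.0873
```

Request:
{"method": "apply_moves", "body": {"series": [[0,0,0,0,0,0,1],[0,0,0,0,0,0,1],[0,0,0,0,0,0,1]]}}

```text
time: 8.83
position: [0.3985, -0.3081, 0.2794]
tool_rot: [0.996, 0.086, -0.0, -0.001]
ft_force: [0.8, 0.2, -0.1]
grip_width: 0.0869
```

Run:
```python
from h import *
from plan import plan
im,p=grab('wrist','w3.png');np.save('w3.npy',p,allow_pickle=True)
plan([])
im,p=grab('top','t3.png')
```

```text
t 8.88 pos [ 0.3987 -0.3079  0.2795] yaw 9.91 tilt [-0.01  0.06] w 0.0868 F [ 0.3  0.6 -0.3]
```

View pics/w3.png

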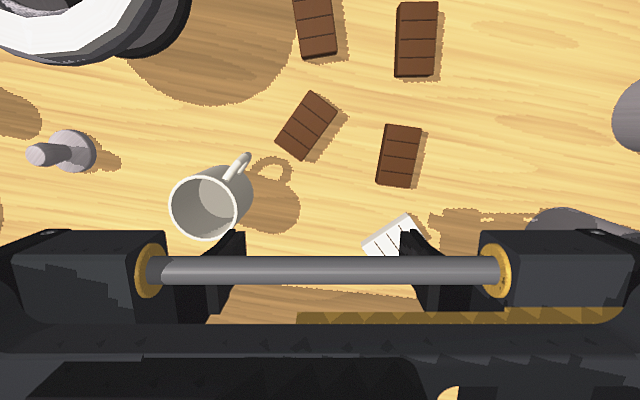

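The wrist view shows the bricks at (307,125), (399,155), (417,38) and (316,28), the last one cut off at the image edge. The white one is at (393,235) and the mug at (207,205).

```bash
cat > br.py <<'E'
from m import *
def bricks(fn,p,box):
    w=cv2.imread(fn).astype(int)
    m=((w[:,:,2]<150)&(w[:,:,2]-w[:,:,0]>25)&(w[:,:,1]<100)).astype(np.uint8)
    m=cv2.morphologyEx(m,cv2.MORPH_CLOSE,np.ones((3,3),np.uint8))
    for c,a,px in comps(w,box,m,300):
        q=(onz(p,px,.022)[:,:2]*1000).astype(np.float32);(cx,cy),(a1,a2),an=cv2.minAreaRect(q)
        if a1<a2: an+=90;a1,a2=a2,a1
        an=(an+90)%180-90
        print('px',c.round(0),a,'xy %.1f %.1f size %.1f %.1f long %.1f'%(cx,cy,a1,a2,an))
        k=c
if __name__=='__main__':
    pw=np.load('w3.npy',allow_pickle=True).item()
    bricks('pics/w3.png',pw,(240,0,460,225)); print('top')
    bricks('pics/t3.png',pt,(405,150,495,260))
E
python3 br.py
```

```text
px [315.  28.] 2222 xy 568.8 -269.4 size 65.3 45.2 long 18.8
px [415.  39.] 3067 xy 576.7 -388.5 size 82.8 48.7 long 10.7
px [306. 125.] 2246 xy 455.5 -275.7 size 79.3 44.5 long -26.8
px [398. 155.] 2246 xy 438.6 -399.9 size 78.8 48.2 long 2.2
top
px [419. 185.] 965 xy 559.5 -258.4 size 142.8 97.2 long -0.5
px [468. 184.] 575 xy 573.3 -390.0 size 85.3 57.6 long 10.3
px [429. 226.] 583 xy 452.4 -277.2 size 81.4 59.1 long -26.2
px [472. 228.] 395 xy 446.1 -400.8 size 60.6 59.3 long -89.6
```

```bash
python3 plan.py .4555 -.2755 .20 -10 1 .4555 -.2755 .06 -27 1 .4555 -.2755 .024 -27 1 .4555 -.2755 .16 -27 1 .52 -.12 .22 -14 1 .583 -.017 .20 0 1 .583 -.017 .095 0 1  .583 -.017 .22 0 1 .50 -.23 .22 0 1.1 .4385 -.40 .15 2 1 .4385 -.40 .024 2 1
```

```text
t 8.93 pos [ 0.3988 -0.3079  0.2795] yaw 9.93 tilt [-0.01  0.04] w 0.087 F [ 0.2  0.2 -0.6]
  [6.14, -2.21, 7.95, 0,0, 19.93]  |d|=10.3cm q6=0.74
  [0.00, 0.00, 14.00, 0,0, 17.00]  |d|=14.0cm q6=1.20
  [0.00, 0.00, 3.60, 0,0, -0.00]  |d|=3.6cm q6=1.50
  [0.00, 0.00, -13.60, 0,0, -0.00]  |d|=13.6cm q6=1.50
  [-1.31, -16.78, -6.00, 0,0, -13.00]  |d|=17.9cm q6=1.50
  [3.62, -11.52, 2.00, 0,0, -14.00]  |d|=12.2cm q6=1.59
  [0.00, 0.00, 10.50, 0,0, -0.00]  |d|=10.5cm q6=1.54
  [0.00, 0.00, -12.50, 0,0, -0.00]  |d|=12.5cm q6=1.54
  [-7.55, 19.36, -0.00, 0,0, -0.00]  |d|=20.8cm q6=1.54
  [-6.90, 18.94, 7.00, 0,0, -2.00]  |d|=21.3cm q6=1.18
  [0.00, 0.00, 12.60, 0,0, -0.00]  |d|=12.6cm q6=0.80
```

Request:
{"method": "apply_moves", "body": {"series": [[6.1,-2.2,4,0,0,7,0.8],[6.1,-2.2,8,0,0,14,0.8],[6.1,-2.2,12,0,0,21,0.8],[6.1,-2.2,15.5,0,0,28,0.8],[6.1,-2.2,18,0,0,35,0.8]], "newtons": 30}}

```text
time: 9.35
position: [0.4561, -0.2756, 0.0983]
tool_rot: [0.976, -0.219, 0.001, 0.0]
ft_force: [0.3, -0.6, -0.2]
grip_width: 0.0708
```

Request:
{"method": "apply_moves", "body": {"series": [[0,0,2,0,0,2,0.8],[0,0,4,0,0,2,0.8],[0,0,5.5,0,0,2,0.8],[0,0,6.5,0,0,2,0.8],[0,0,7,0,0,2,0.8]]}}

```text
time: 9.77
position: [0.4547, -0.2761, 0.0283]
tool_rot: [0.972, -0.234, -0.001, -0.001]
ft_force: [1.0, 0.0, -0.4]
grip_width: 0.0699
```

Request:
{"method": "apply_moves", "body": {"series": [[0,0,0.2,0,0,0,0.8],[0,0,0.4,0,0,0,0.4],[0,0,0.5,0,0,0,0.3],[0,0,0.5,0,0,0,0.3],[0,0,0.5,0,0,0,0.3]]}}

```text
time: 10.18
position: [0.455, -0.278, 0.0252]
tool_rot: [0.972, -0.235, 0.001, 0.0]
ft_force: [-0.6, 0.1, -0.5]
grip_width: 0.0506
```

Request:
{"method": "apply_moves", "body": {"series": [[0,0,0,0,0,0,0.3],[0,0,0,0,0,0,0.3]]}}

```text
time: 10.35
position: [0.4549, -0.2778, 0.0252]
tool_rot: [0.972, -0.235, 0.001, 0.0]
ft_force: [0.3, 1.3, 3.7]
grip_width: 0.0449
```

Request:
{"method": "apply_moves", "body": {"series": [[0,0,-1,0,0,0,0.3],[0,0,-3.5,0,0,0,0.3],[0,0,-7,0,0,0,0.3],[0,0,-11,0,0,0,0.3],[0,0,-15,0,0,0,0.3]]}}

```text
time: 10.77
position: [0.4537, -0.2771, 0.176]
tool_rot: [0.972, -0.235, -0.001, -0.0]
ft_force: [1.1, -1.6, -0.2]
grip_width: 0.0444
```

Request:
{"method": "apply_moves", "body": {"series": [[-0.2,-3,-3,0,0,-3,0.3],[-0.4,-6,-5,0,0,-6,0.3],[-0.7,-10,-5,0,0,-9,0.3],[-1,-13.5,-5,0,0,-11,0.3],[-1.3,-17,-5,0,0,-13,0.3]]}}

```text
time: 11.18
position: [0.5209, -0.1191, 0.2259]
tool_rot: [0.992, -0.123, 0.001, 0.0]
ft_force: [0.8, -0.1, -2.1]
grip_width: 0.0446
```

Request:
{"method": "apply_moves", "body": {"series": [[1,-3,0,0,0,-3,0.3],[2,-6,0,0,0,-6,0.3],[2.8,-9,0,0,0,-10,0.3],[3.4,-11,0,0,0,-13,0.3],[3.6,-11.6,0,0,0,-14,0.3]]}}

```text
time: 11.6
position: [0.585, -0.014, 0.225]
tool_rot: [1.0, 0.001, 0.001, -0.0]
ft_force: [0.3, -0.4, -1.3]
grip_width: 0.0448
```

```bash
python3 plan.py .583 -.017 .095 0 1
```

```text
t 11.6 pos [ 0.585 -0.014  0.225] yaw 0.08 tilt [0.06 0.04] w 0.0448 F [ 0.3 -0.4 -1.3]
  [-0.20, 0.30, 13.00, 0,0, 0.08]  |d|=13.0cm q6=1.55
```

Request:
{"method": "apply_moves", "body": {"series": [[-0.2,0.3,3,0,0,0,0.3],[-0.2,0.3,6.5,0,0,0,0.3],[-0.2,0.3,9.5,0,0,0,0.3],[-0.2,0.3,11.5,0,0,0,0.3],[-0.2,0.3,12.5,0,0,0,0.3]]}}

```text
time: 12.02
position: [0.5795, -0.0203, 0.0968]
tool_rot: [1.0, -0.002, -0.003, -0.0]
ft_force: [0.1, -0.2, -1.0]
grip_width: 0.0447
```

Request:
{"method": "apply_moves", "body": {"series": [[0,0,0.3,0,0,0,0.3],[0,0,0.5,0,0,0,0.3],[0,0,0.5,0,0,0,0.64],[0,0,0.5,0,0,0,0.64],[0,0,0.5,0,0,0,0.64]]}}

```text
time: 12.43
position: [0.5833, -0.0203, 0.0961]
tool_rot: [1.0, -0.002, 0.002, 0.0]
ft_force: [0.3, -0.0, 0.2]
grip_width: 0.0542
```

Request:
{"method": "apply_moves", "body": {"series": [[0,0,-2,0,0,0,0.64],[0,0,-5,0,0,0,0.64],[0,0,-8,0,0,0,0.7],[0,0,-11,0,0,0,0.7],[0,0,-13,0,0,0,0.8]]}}

```text
time: 12.85
position: [0.5836, -0.0201, 0.2288]
tool_rot: [1.0, -0.002, 0.003, 0.001]
ft_force: [0.9, -0.9, 0.5]
grip_width: 0.0627
```

Request:
{"method": "apply_moves", "body": {"series": [[-1.5,4,0,0,0,0,0.8],[-3,8,0,0,0,0,0.8],[-4.5,12,0,0,0,0,0.8],[-6,16,0,0,0,0,0.8],[-7.5,19.5,0,0,0,0,0.8]]}}

```text
time: 13.27
position: [0.5064, -0.2158, 0.2261]
tool_rot: [1.0, -0.001, 0.001, 0.001]
ft_force: [0.6, -0.4, 1.2]
grip_width: 0.0692
```

```bash
python3 plan.py .4385 -.40 .15 2 1 .4385 -.40 .024 2 1
python3 - <<'E'
from br import *
im,p=grab('wrist','w4.png');bricks('pics/w4.png',p,(240,0,640,225))
E
```

```text
t 13.27 pos [ 0.5064 -0.2158  0.2261] yaw -0.16 tilt [ 0.16 -0.11] w 0.0692 F [ 0.6 -0.4  1.2]
  [-6.74, 18.44, 7.61, 0,0, -2.16]  |d|=21.1cm q6=1.17
  [0.00, 0.00, 12.60, 0,0, -0.00]  |d|=12.6cm q6=0.80
px [367. 116.] 3195 xy 579.1 -265.1 size 80.2 46.7 long 18.8
px [478. 117.] 3555 xy 577.2 -386.6 size 79.9 52.4 long 11.2
px [476. 213.] 909 xy 470.0 -396.4 size 53.3 28.5 long 89.9
```

View pics/w4.png

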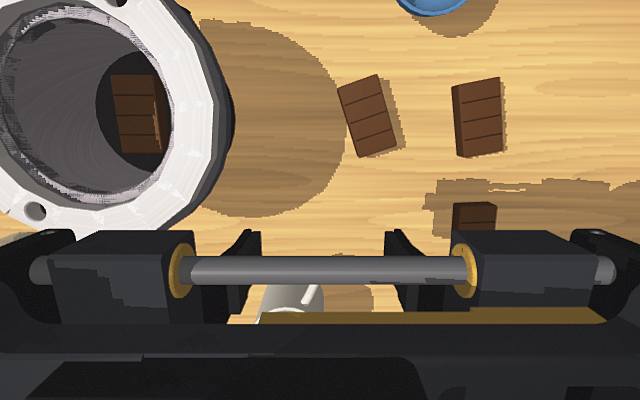

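The wrist view shows one brick lying in the pot at (137,112). Bricks A (367,116) and B (478,117) lie clear, and D is partly hidden at (476,213). I take A next.

```bash
python3 plan.py .5785 -.2655 .024 19 2 .5785 -.2655 .22 19 2 .583 -.05 .22 0 1 .583 -.05 .096 0 1  .583 -.05 .22 0 1 .58 -.22 .22 5 1 .577 -.387 .16 11 1 .577 -.387 .024 11 1
```

```text
t 13.32 pos [ 0.5041 -0.2235  0.226 ] yaw -0.46 tilt [ 0.05 -0.45] w 0.0693 F [-2.3 -2.9 -0.9]
  [3.74, 2.07, 10.10, 0,0, -9.73]  |d|=11.0cm q6=1.16
  [3.33, 2.67, 10.10, 0,0, -9.73]  |d|=11.0cm q6=0.98
  [0.00, 0.00, -9.80, 0,0, -0.00]  |d|=9.8cm q6=0.81
  [0.00, 0.00, -9.80, 0,0, -0.00]  |d|=9.8cm q6=0.81
  [7.44, -20.23, -0.00, 0,0, 19.00]  |d|=21.6cm q6=0.81
  [0.00, 0.00, 12.40, 0,0, -0.00]  |d|=12.4cm q6=1.49
  [0.00, 0.00, -12.40, 0,0, -0.00]  |d|=12.4cm q6=1.49
  [-0.30, 17.00, -0.00, 0,0, -5.00]  |d|=17.0cm q6=1.49
  [-1.75, 16.61, 6.00, 0,0, -6.00]  |d|=17.7cm q6=1.12
  [0.00, 0.00, 13.60, 0,0, -0.00]  |d|=13.6cm q6=0.79
```

Request:
{"method": "apply_moves", "body": {"series": [[1.7,1,3.5,0,0,-5,0.8],[3.4,2,7,0,0,-10,0.8],[5,3,10.5,0,0,-15,0.8],[6.5,4,13,0,0,-19,0.8],[7.1,4.9,14.5,0,0,-19.4,0.8]]}}

```text
time: 13.73
position: [0.5785, -0.2635, 0.0772]
tool_rot: [0.986, 0.168, -0.0, -0.0]
ft_force: [0.7, 0.1, -0.5]
grip_width: 0.0694
```

Request:
{"method": "apply_moves", "body": {"series": [[0,0,0,0,0,0,0.8],[0,0,0,0,0,0,0.8],[0,0,0,0,0,0,0.8]]}}

```text
time: 13.98
position: [0.5777, -0.263, 0.081]
tool_rot: [0.986, 0.167, 0.0, 0.0]
ft_force: [-0.4, 0.3, -0.3]
grip_width: 0.0693
```

```bash
python3 plan.py .5785 -.2655 .024 19 1
```

```text
t 13.98 pos [ 0.5777 -0.263   0.081 ] yaw 19.18 tilt [ 0.06 -0.03] w 0.0693 F [-0.4  0.3 -0.3]
  [-0.00, 0.26, 5.70, 0,0, 0.18]  |d|=5.7cm q6=0.81
```

Request:
{"method": "apply_moves", "body": {"series": [[0,0.3,2,0,0,0,0.8],[0,0.3,3.8,0,0,0,0.8],[0,0.3,5,0,0,0,0.8],[0,0.3,5.5,0,0,0,0.8],[0,0.3,5.7,0,0,0,0.6]]}}

```text
time: 14.4
position: [0.5782, -0.2656, 0.0227]
tool_rot: [0.986, 0.167, -0.0, -0.0]
ft_force: [-0.5, 0.7, -0.0]
grip_width: 0.0671
```

Request:
{"method": "apply_moves", "body": {"series": [[0,0,0,0,0,0,0.3],[0,0,0,0,0,0,0.3],[0,0,0,0,0,0,0.3],[0,0,0,0,0,0,0.3],[0,0,0,0,0,0,0.3]]}}

```text
time: 14.82
position: [0.579, -0.2665, 0.0234]
tool_rot: [0.986, 0.167, 0.001, 0.0]
ft_force: [0.2, -0.3, 2.7]
grip_width: 0.0445
```

Request:
{"method": "apply_moves", "body": {"series": [[0,0,-2,0,0,0,0.3],[0,0,-6,0,0,0,0.3],[0,0,-10,0,0,0,0.3],[0,0,-14,0,0,0,0.3],[0,0,-18,0,0,0,0.3]]}}

```text
time: 15.23
position: [0.5779, -0.2658, 0.204]
tool_rot: [0.986, 0.167, -0.0, -0.0]
ft_force: [0.4, -1.0, -1.5]
grip_width: 0.0445
```

Request:
{"method": "apply_moves", "body": {"series": [[1.3,-4,-1,0,0,4,0.3],[3,-8,-2,0,0,8,0.3],[4.5,-12,-2,0,0,12,0.3],[6,-16,-2,0,0,16,0.3],[7.3,-20,-2,0,0,19,0.3]]}}

```text
time: 15.65
position: [0.5816, -0.0585, 0.223]
tool_rot: [1.0, -0.0, 0.0, 0.0]
ft_force: [0.9, 0.2, -1.6]
grip_width: 0.0445
```

Request:
{"method": "apply_moves", "body": {"series": [[0,0,0,0,0,0,0.3],[0,0,0,0,0,0,0.3]]}}

```text
time: 15.82
position: [0.5811, -0.0575, 0.2225]
tool_rot: [1.0, 0.004, -0.0, -0.0]
ft_force: [0.4, -0.8, -0.7]
grip_width: 0.0443
```

```bash
python3 plan.py .583 -.049 .096 0 1
```

```text
t 15.82 pos [ 0.5811 -0.0575  0.2225] yaw 0.48 tilt [-0.05  0.01] w 0.0443 F [ 0.4 -0.8 -0.7]
  [0.20, -0.85, 12.65, 0,0, 0.48]  |d|=12.7cm q6=1.46
```

Request:
{"method": "apply_moves", "body": {"series": [[0.2,-0.9,2,0,0,0.5,0.3],[0.2,-0.9,5,0,0,0.5,0.3],[0.2,-0.9,8.5,0,0,0.5,0.3],[0.2,-0.9,11,0,0,0.5,0.3],[0.2,-0.9,12.5,0,0,0.5,0.3]]}}

```text
time: 16.23
position: [0.5821, -0.0524, 0.0943]
tool_rot: [1.0, -0.003, -0.002, -0.0]
ft_force: [1.4, -0.4, -2.5]
grip_width: 0.0448
```

Request:
{"method": "apply_moves", "body": {"series": [[0,0,0,0,0,0,0.3],[0,0,0,0,0,0,0.62],[0,0,0,0,0,0,0.62],[0,0,0,0,0,0,0.62],[0,0,0,0,0,0,0.62]]}}

```text
time: 16.65
position: [0.585, -0.0518, 0.0992]
tool_rot: [1.0, -0.003, 0.002, 0.001]
ft_force: [0.2, -1.0, -0.8]
grip_width: 0.0532
```

Request:
{"method": "apply_moves", "body": {"series": [[0,0,-2,0,0,0,0.62],[0,0,-5,0,0,0,0.62],[0,0,-8,0,0,0,0.7],[0,0,-11,0,0,0,0.8],[0,0,-12.5,0,0,0,0.8]]}}

```text
time: 17.07
position: [0.5858, -0.0516, 0.2277]
tool_rot: [1.0, -0.003, 0.004, 0.001]
ft_force: [-0.3, -0.5, -1.2]
grip_width: 0.0656
```

Request:
{"method": "apply_moves", "body": {"series": [[0,3.5,0,0,0,0,0.8],[0,7.5,0,0,0,0,0.8],[-0.2,11.5,0,0,0,-2,0.8],[-0.3,15.5,0,0,0,-4,0.8],[-0.3,17,0,0,0,-5,0.8]]}}

```text
time: 17.48
position: [0.5802, -0.2268, 0.2243]
tool_rot: [0.999, 0.04, 0.002, 0.002]
ft_force: [1.3, 0.5, 0.6]
grip_width: 0.0696
```

```bash
python3 plan.py .577 -.387 .08 11 1
python3 - <<'E'
from br import *
im,p=grab('wrist','w5.png');bricks('pics/w5.png',p,(240,0,640,225))
E
```

```text
t 17.48 pos [ 0.5802 -0.2268  0.2243] yaw 4.6 tilt [ 0.21 -0.28] w 0.0696 F [1.3 0.5 0.6]
  [-1.61, 15.94, 14.43, 0,0, -6.40]  |d|=21.6cm q6=1.12
px [460. 192.] 2709 xy 580.3 -386.2 size 79.8 51.7 long 10.9
```

View pics/w5.png

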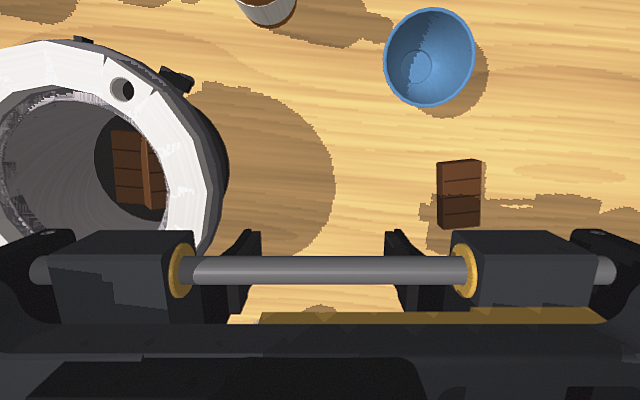

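The wrist view shows two bricks in the pot (113–165, 130–210) and brick B alone at (460,192).

Request:
{"method": "apply_moves", "body": {"series": [[-0.5,4,2,0,0,-2,0.8],[-1,8,5,0,0,-4,0.8],[-1.3,12,8.5,0,0,-6,0.8],[-1.5,15,12,0,0,-6.4,0.8],[-1.5,16,14,0,0,-6.4,0.8]]}}

```text
time: 17.95
position: [0.5789, -0.38, 0.0901]
tool_rot: [0.995, 0.096, 0.002, 0.002]
ft_force: [0.9, -0.4, 0.3]
grip_width: 0.0697
```

Request:
{"method": "apply_moves", "body": {"series": [[0,0,0,0,0,0,0.8],[0,0,0,0,0,0,0.8],[0,0,0,0,0,0,0.8]]}}

```text
time: 18.2
position: [0.5784, -0.3767, 0.0899]
tool_rot: [0.995, 0.097, 0.0, 0.0]
ft_force: [0.2, 0.1, 0.7]
grip_width: 0.0698
```

```bash
python3 plan.py .5785 -.3865 .024 11 1 .5785 -.3865 .21 11 1 .582 -.19 .21 5 1 .583 -.015 .22 0 1
```

```text
t 18.2 pos [ 0.5784 -0.3767  0.0899] yaw 11.1 tilt [ 0.06 -0.01] w 0.0698 F [0.2 0.1 0.7]
  [-0.18, 0.97, 6.59, 0,0, 0.10]  |d|=6.7cm q6=0.80
  [0.00, 0.00, -18.60, 0,0, -0.00]  |d|=18.6cm q6=0.79
  [4.09, -19.22, 0.00, 0,0, 6.00]  |d|=19.7cm q6=0.79
  [1.62, -17.42, -1.00, 0,0, 5.00]  |d|=17.5cm q6=1.17
```

Request:
{"method": "apply_moves", "body": {"series": [[-0.1,1,2,0,0,0,0.8],[-0.1,1,4.2,0,0,0,0.8],[-0.1,1,5.6,0,0,0,0.8],[-0.1,1,6.3,0,0,0,0.8],[-0.1,1,6.6,0,0,0,0.6]]}}

```text
time: 18.62
position: [0.5791, -0.3859, 0.0233]
tool_rot: [0.995, 0.097, -0.0, -0.0]
ft_force: [-0.5, 0.6, 0.3]
grip_width: 0.0671
```

Request:
{"method": "apply_moves", "body": {"series": [[0,0,0,0,0,0,0.3],[0,0,0,0,0,0,0.3],[0,0,0,0,0,0,0.3],[0,0,0,0,0,0,0.3],[0,0,0,0,0,0,0.3]]}}

```text
time: 19.03
position: [0.5797, -0.3882, 0.0242]
tool_rot: [0.995, 0.097, 0.001, 0.001]
ft_force: [-0.1, -0.2, 2.8]
grip_width: 0.0447
```

Request:
{"method": "apply_moves", "body": {"series": [[0,0,-2,0,0,0,0.3],[0,0,-6,0,0,0,0.3],[0,0,-10,0,0,0,0.3],[0,0,-14,0,0,0,0.3],[0,0,-18,0,0,0,0.3]]}}

```text
time: 19.45
position: [0.5781, -0.3868, 0.2042]
tool_rot: [0.995, 0.096, -0.0, -0.001]
ft_force: [0.1, 0.1, -0.7]
grip_width: 0.0447
```

Request:
{"method": "apply_moves", "body": {"series": [[0.7,-3.5,-1,0,0,1,0.3],[1.5,-7.5,-2,0,0,2,0.3],[2.4,-11.5,-2,0,0,4,0.3],[3.2,-15.5,-2,0,0,5,0.3],[4.1,-19.2,-2,0,0,6,0.3]]}}

```text
time: 19.87
position: [0.581, -0.1886, 0.2231]
tool_rot: [0.999, 0.044, -0.0, -0.0]
ft_force: [-0.2, -0.3, -0.8]
grip_width: 0.0447
```

Request:
{"method": "apply_moves", "body": {"series": [[0.4,-4,0,0,0,1,0.3],[0.8,-8,0,0,0,2,0.3],[1.2,-12,0,0,0,3,0.3],[1.5,-15.5,0,0,0,4,0.3],[1.6,-17.4,0,0,0,5,0.3]]}}

```text
time: 20.28
position: [0.5812, -0.0119, 0.2227]
tool_rot: [1.0, 0.002, -0.001, -0.001]
ft_force: [0.2, 0.1, -0.7]
grip_width: 0.0448
```

Request:
{"method": "apply_moves", "body": {"series": [[0,0,0,0,0,0,0.3],[0,0,0,0,0,0,0.3]]}}

```text
time: 20.45
position: [0.5821, -0.015, 0.2228]
tool_rot: [1.0, 0.002, -0.0, 0.0]
ft_force: [-0.3, -0.2, -2.0]
grip_width: 0.0449
```

```bash
python3 plan.py .583 -.015 .096 0 1 .583 -.015 .22 0 1 .52 -.19 .22 0 1 .4385 -.36 .20 2 1
python3 - <<'E'
from br import *
im,p=grab('top','t6.png');bricks('pics/t6.png',p,(300,150,495,260))
E
```

```text
t 20.45 pos [ 0.5821 -0.015   0.2228] yaw 0.26 tilt [-0.03 -0.02] w 0.0449 F [-0.3 -0.2 -2. ]
  [0.09, -0.00, 12.68, 0,0, 0.26]  |d|=12.7cm q6=1.54
  [0.00, 0.00, -12.40, 0,0, -0.00]  |d|=12.4cm q6=1.55
  [-6.30, 17.50, -0.00, 0,0, -0.00]  |d|=18.6cm q6=1.55
  [-8.15, 17.00, 2.00, 0,0, -2.00]  |d|=19.0cm q6=1.22
px [345. 186.] 318 xy 567.1 -40.0 size 81.8 47.3 long -85.1
px [428. 184.] 360 xy 571.0 -277.8 size 232.7 28.0 long 82.2
px [452. 215.] 2642 xy 463.1 -293.6 size 340.5 167.1 long 88.4
```

Request:
{"method": "apply_moves", "body": {"series": [[0.1,0,2,0,0,0,0.3],[0.1,0,5,0,0,0,0.3],[0.1,0,8.5,0,0,0,0.3],[0.1,0,11,0,0,0,0.3],[0.1,0,12.4,0,0,0,0.3]]}}

```text
time: 20.92
position: [0.5818, -0.0179, 0.0956]
tool_rot: [1.0, -0.0, -0.003, -0.0]
ft_force: [0.0, 0.6, 0.5]
grip_width: 0.0448
```

Request:
{"method": "apply_moves", "body": {"series": [[0,0,0,0,0,0,0.3],[0,0,0,0,0,0,0.62],[0,0,0,0,0,0,0.62],[0,0,0,0,0,0,0.62],[0,0,0,0,0,0,0.62]]}}

```text
time: 21.33
position: [0.5848, -0.0168, 0.1005]
tool_rot: [1.0, 0.001, 0.002, 0.0]
ft_force: [-0.6, 0.3, 0.3]
grip_width: 0.0532
```

Request:
{"method": "apply_moves", "body": {"series": [[0,0,-2,0,0,0,0.62],[0,0,-5,0,0,0,0.62],[0,0,-8,0,0,0,0.7],[0,0,-11,0,0,0,0.8],[0,0,-12.5,0,0,0,0.8]]}}

```text
time: 21.75
position: [0.5857, -0.0165, 0.2289]
tool_rot: [1.0, 0.001, 0.004, 0.001]
ft_force: [0.2, 0.5, -0.0]
grip_width: 0.0654
```

Request:
{"method": "apply_moves", "body": {"series": [[-1.4,4,0,0,0,0,0.8],[-2.8,7.8,0,0,0,0,0.8],[-4.2,11.6,0,0,0,0,0.8],[-5.6,15.4,0,0,0,0,0.8],[-7,19,0,0,0,0,0.8]]}}

```text
time: 22.17
position: [0.5134, -0.2081, 0.2253]
tool_rot: [1.0, 0.001, 0.001, 0.001]
ft_force: [0.7, -0.7, -0.9]
grip_width: 0.0694
```

Request:
{"method": "apply_moves", "body": {"series": [[-2,3.5,0,0,0,0,0.8],[-4.2,7,0,0,0,0,0.8],[-6.3,10.5,0,0,0,0,0.8],[-8.4,14,0,0,0,0,0.8],[-10.5,16,0,0,0,0,0.8]]}}

```text
time: 22.58
position: [0.4084, -0.3709, 0.2254]
tool_rot: [1.0, -0.0, 0.001, 0.003]
ft_force: [0.5, -0.3, 0.6]
grip_width: 0.0696
```

Request:
{"method": "apply_moves", "body": {"series": [[0,0,0,0,0,0,0.8],[0,0,0,0,0,0,0.8],[0,0,0,0,0,0,0.8]]}}

```text
time: 22.83
position: [0.4093, -0.3662, 0.2245]
tool_rot: [1.0, 0.001, 0.0, 0.0]
ft_force: [0.2, 0.2, -0.7]
grip_width: 0.0697
```

Run:
```python
from br import *
im,p=grab('wrist','w7.png');bricks('pics/w7.png',p,(240,0,640,228))
im,p=grab('top','t7.png')
from plan import plan
plan([[.4385,-.4,.024,2,2]])
```

```text
px [354. 156.] 2801 xy 438.6 -401.6 size 78.8 45.4 long 2.2
t 22.93 pos [ 0.4099 -0.3654  0.2243] yaw 0.18 tilt [ 0.03 -0.01] w 0.0696 F [ 0.2 -0.1  0. ]
  [1.43, 1.73, 10.01, 0,0, -0.91]  |d|=10.3cm q6=0.84
  [1.40, 1.76, 10.01, 0,0, -0.91]  |d|=10.3cm q6=0.82
```

Request:
{"method": "apply_moves", "body": {"series": [[1,1.2,4,0,0,-1,0.8],[2,2.4,8,0,0,-2,0.8],[2.8,3.5,11.5,0,0,-2,0.8],[2.8,3.5,14,0,0,-2,0.8],[2.8,3.5,15,0,0,-2,0.8]]}}

```text
time: 23.35
position: [0.4371, -0.3987, 0.0699]
tool_rot: [1.0, 0.019, -0.002, -0.003]
ft_force: [0.3, 0.9, 0.3]
grip_width: 0.0695
```

Request:
{"method": "apply_moves", "body": {"series": [[0,0,1.5,0,0,0,0.8],[0,0,3,0,0,0,0.8],[0,0,4.2,0,0,0,0.8],[0,0,4.8,0,0,0,0.8],[0,0,5,0,0,0,0.6]]}}

```text
time: 23.77
position: [0.4373, -0.4006, 0.0234]
tool_rot: [1.0, 0.019, -0.0, -0.0]
ft_force: [-0.0, -0.8, -0.1]
grip_width: 0.0675
```

Request:
{"method": "apply_moves", "body": {"series": [[0,0,0,0,0,0,0.3],[0,0,0,0,0,0,0.3],[0,0,0,0,0,0,0.3],[0,0,0,0,0,0,0.3],[0,0,0,0,0,0,0.3]]}}

```text
time: 24.18
position: [0.4376, -0.402, 0.0247]
tool_rot: [1.0, 0.018, 0.001, 0.001]
ft_force: [0.3, -0.0, 2.9]
grip_width: 0.0448
```

Request:
{"method": "apply_moves", "body": {"series": [[0,0,-2,0,0,0,0.3],[0,0,-6,0,0,0,0.3],[0,0,-10,0,0,0,0.3],[0,0,-14,0,0,0,0.3],[0,0,-18,0,0,0,0.3]]}}

```text
time: 24.6
position: [0.4366, -0.4009, 0.2055]
tool_rot: [1.0, 0.018, -0.0, -0.0]
ft_force: [0.3, -0.6, -1.6]
grip_width: 0.0443
```

```bash
python3 plan.py .583 -.048 .22 0 2 .583 -.048 .097 0 1
```

```text
t 24.6 pos [ 0.4366 -0.4009  0.2055] yaw 2.08 tilt [-0.04  0.05] w 0.0443 F [ 0.3 -0.6 -1.6]
  [7.95, -17.37, -0.73, 0,0, 1.04]  |d|=19.1cm q6=0.79
  [7.64, -17.51, -0.73, 0,0, 1.04]  |d|=19.1cm q6=1.14
  [0.00, 0.00, 12.30, 0,0, -0.00]  |d|=12.3cm q6=1.49
```

Request:
{"method": "apply_moves", "body": {"series": [[1.4,-3.1,-1,0,0,0,0.3],[3,-6.6,-1.5,0,0,0,0.3],[4.6,-10.1,-1.5,0,0,1,0.3],[6.2,-13.6,-1.5,0,0,1,0.3],[7.8,-17.1,-1.5,0,0,1,0.3]]}}

```text
time: 25.02
position: [0.5089, -0.2261, 0.2192]
tool_rot: [1.0, 0.009, 0.0, 0.0]
ft_force: [0.2, -0.8, -1.2]
grip_width: 0.0445
```

Request:
{"method": "apply_moves", "body": {"series": [[1.6,-3.6,0,0,0,0,0.3],[3.2,-7.2,0,0,0,0,0.3],[4.8,-10.8,0,0,0,1,0.3],[6.5,-14.4,0,0,0,1,0.3],[7.8,-17.6,0,0,0,1,0.3]]}}

```text
time: 25.43
position: [0.584, -0.0479, 0.2189]
tool_rot: [1.0, 0.001, 0.0, -0.0]
ft_force: [0.2, -0.5, -1.2]
grip_width: 0.0448
```

Request:
{"method": "apply_moves", "body": {"series": [[0,0,0,0,0,0,0.3],[0,0,0,0,0,0,0.3],[0,0,0,0,0,0,0.3]]}}

```text
time: 25.68
position: [0.583, -0.0503, 0.2186]
tool_rot: [1.0, 0.001, -0.0, 0.0]
ft_force: [0.4, 0.1, -1.1]
grip_width: 0.0448
```

```bash
python3 plan.py  .583 -.045 .098 0 1  .583 -.045 .24 0 1 .56 .08 .25 30 1 .54 .17 .28 60 1; python3 -c "
from h import *
im,p=grab('scene','s8.png')
cv2.imwrite('pics/s8c.png',cv2.resize(im[120:280,255:415,::-1],None,fx=3,fy=3,interpolation=2))"
```

```text
t 25.68 pos [ 0.583  -0.0503  0.2186] yaw 0.13 tilt [-0.05 -0.03] w 0.0448 F [ 0.4  0.1 -1.1]
  [-0.00, -0.53, 12.06, 0,0, 0.13]  |d|=12.1cm q6=1.48
  [0.00, 0.00, -14.20, 0,0, -0.00]  |d|=14.2cm q6=1.49
  [-2.30, -12.50, -1.00, 0,0, -30.00]  |d|=12.7cm q6=1.49
  [2.77, -8.79, -3.00, 0,0, -30.00]  |d|=9.7cm q6=1.19
```

Request:
{"method": "apply_moves", "body": {"series": [[0,-0.3,2,0,0,0,0.3],[0,-0.5,5,0,0,0,0.3],[0,-0.5,8,0,0,0,0.3],[0,-0.5,10.5,0,0,0,0.3],[0,-0.5,12,0,0,0,0.3]]}}

```text
time: 26.15
position: [0.5814, -0.0469, 0.0961]
tool_rot: [1.0, -0.001, -0.002, -0.0]
ft_force: [-0.7, 0.1, -1.1]
grip_width: 0.0448
```

Request:
{"method": "apply_moves", "body": {"series": [[0,0,0,0,0,0,0.3],[0,0,0,0,0,0,0.62],[0,0,0,0,0,0,0.62],[0,0,0,0,0,0,0.62],[0,0,0,0,0,0,0.62]]}}

```text
time: 26.57
position: [0.5846, -0.0459, 0.1005]
tool_rot: [1.0, 0.001, 0.002, 0.0]
ft_force: [-0.3, -0.2, 0.5]
grip_width: 0.053
```

Request:
{"method": "apply_moves", "body": {"series": [[0,0,-2,0,0,0,0.62],[0,0,-5,0,0,0,0.62],[0,0,-9,0,0,0,0.7],[0,0,-13,0,0,0,0.8],[0,0,-17,0,0,0,0.8]]}}

```text
time: 26.98
position: [0.5833, -0.0451, 0.2717]
tool_rot: [1.0, 0.001, 0.001, 0.0]
ft_force: [0.6, 0.4, -0.4]
grip_width: 0.0653
```

Request:
{"method": "apply_moves", "body": {"series": [[-3,0,-3,0,0,0,0.8],[-6,0,-3,0,0,0,0.8],[-8,0,-3,0,0,0,0.8],[-8,0,-3,0,0,0,0.8],[-8,0,-3,0,0,0,0.8]]}}

```text
time: 27.4
position: [0.5031, -0.0453, 0.3003]
tool_rot: [1.0, 0.001, 0.001, 0.0]
ft_force: [0.4, 0.0, -0.3]
grip_width: 0.0693
```

```bash
python3 plan.py  .57 .09 .28 35 1 .61 .20 .27 70 1 .62 .22 .25 100 1; python3 -c "
from h import *
im,p=grab('wrist','w9.png')"
```

```text
t 27.4 pos [ 0.5031 -0.0453  0.3003] yaw 0.07 tilt [ 0.16 -0.04] w 0.0693 F [ 0.4  0.  -0.3]
  [6.71, -13.52, 2.03, 0,0, -34.93]  |d|=15.2cm q6=1.48
  [9.59, -6.72, 1.00, 0,0, -35.00]  |d|=11.7cm q6=1.12
  [2.22, 0.26, 2.00, 0,0, -30.00]  |d|=3.0cm q6=0.67
```

View pics/w9.png

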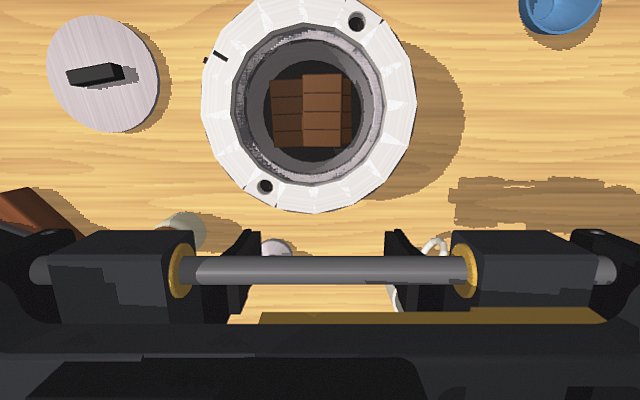

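The wrist view shows all the bricks lying flat, deep in the pot around (312,110). The holes are at (356,22) and (265,186). The lid is on the mat, with its handle at (96,75).

```bash
cat > hl.py <<'E'
from m import *
def holes(fn,p,boxes,v=110):
    w=cv2.imread(fn);hs=[]
    for b in boxes:
        c=max(comps(w,b,dark(w,v),15),key=lambda c:c[1]);hs.append(c[0]);print('hole',c[0].round(1),c[1])
    A=onz(p,hs,.134);d=A[1]-A[0];print(A.round(4).tolist(),'mid',A.mean(0).round(4),'dist',np.linalg.norm(d).round(4),'ang',np.degrees(np.arctan2(d[1],d[0])).round(2));return hs
def handle(fn,p,box,z,v=50):
    w=cv2.imread(fn);c=max(comps(w,box,dark(w,v),50),key=lambda c:c[1])
    print('handle',c[0].round(1),c[1],cv2.minAreaRect((onz(p,c[2],z)[:,:2]*1000).astype(np.float32)))
def disc(fn,p,box,z,sel):
    w=cv2.imread(fn).astype(int);c=max(comps(w,box,sel(w).astype(np.uint8),200),key=lambda c:c[1])
    print('disc',c[0].round(1),c[1],cv2.minEnclosingCircle((onz(p,c[2],z)[:,:2]*1000).astype(np.float32)))
E
python3 - <<'E'
from hl import *
p=robot.camera_params('wrist')
holes('pics/w9.png',p,((345,10,368,34),(254,176,276,196)))
handle('pics/w9.png',p,(60,55,130,95),.034)
disc('pics/w9.png',p,(35,5,168,140),.014,lambda w:(abs(w[:,:,2]-w[:,:,0])<40)&(w.max(2)>120))
E
python3 plan.py  .57 .09 .28 35 1 .61 .20 .27 70 1 .62 .22 .25 100 1
```

```text
hole [355.9  22.1] 224
hole [265.1 185.8] 144
[[0.66, -0.0757, 0.134], [0.5083, 0.0134, 0.134]] mid [ 0.5842 -0.0312  0.134 ] dist 0.1759 ang 149.58
handle [105.6  76.6] 349 ((628.4818115234375, 237.75531005859375), (21.244220733642578, 68.7195053100586), 9.920964241027832)
disc [101.7  73.1] 8868 ((629.4605712890625, 243.5011444091797), 72.07465362548828)
t 27.45 pos [ 0.5042 -0.0456  0.3   ] yaw 0.08 tilt [ 0.18 -0.05] w 0.0695 F [ 0.2  0.5 -0.5]
  [6.60, -13.55, 2.00, 0,0, -34.92]  |d|=15.2cm q6=1.48
  [9.59, -6.72, 1.00, 0,0, -35.00]  |d|=11.7cm q6=1.12
  [2.22, 0.26, 2.00, 0,0, -30.00]  |d|=3.0cm q6=0.67
```

Request:
{"method": "apply_moves", "body": {"series": [[1.3,-2.7,0.4,0,0,-7,0.6],[2.6,-5.4,0.8,0,0,-14,0.6],[4,-8.1,1.2,0,0,-21,0.6],[5.3,-10.8,1.6,0,0,-28,0.6],[6.6,-13.5,2,0,0,-35,0.6]]}}

```text
time: 27.87
position: [0.5714, 0.0912, 0.2784]
tool_rot: [0.953, 0.304, 0.001, 0.0]
ft_force: [0.3, -0.4, 0.2]
grip_width: 0.0534
```

Request:
{"method": "apply_moves", "body": {"series": [[2,-1.4,0,0,0,-7,0.6],[4,-2.8,0.4,0,0,-14,0.6],[6,-4.2,0.6,0,0,-21,0.6],[8,-5.5,0.8,0,0,-28,0.6],[9.6,-6.7,1,0,0,-35,0.6]]}}

```text
time: 28.28
position: [0.6114, 0.2019, 0.2681]
tool_rot: [0.817, 0.577, 0.001, 0.0]
ft_force: [0.1, -0.7, 0.2]
grip_width: 0.0521
```

Request:
{"method": "apply_moves", "body": {"series": [[1,0.3,1,0,0,-7,0.6],[2,0.3,3,0,0,-14,0.6],[3,0.3,5,0,0,-21,0.6],[4,0.3,7,0,0,-28,0.6],[4,0.3,8,0,0,-30,0.6]]}}

```text
time: 28.7
position: [0.6262, 0.2384, 0.1853]
tool_rot: [0.64, 0.769, -0.001, -0.001]
ft_force: [-0.4, -0.1, -0.4]
grip_width: 0.0522
```

Request:
{"method": "apply_moves", "body": {"series": [[0,0,0,0,0,0,0.6],[0,0,0,0,0,0,0.6],[0,0,0,0,0,0,0.6]]}}

```text
time: 28.95
position: [0.627, 0.2365, 0.1893]
tool_rot: [0.643, 0.766, 0.001, 0.001]
ft_force: [0.8, 0.6, -0.2]
grip_width: 0.0522
```

```bash
python3 plan.py  .629 .2437 .038 100 1
python3 - <<'E'
from hl import *
im,p=grab('wrist','w10.png')
handle('pics/w10.png',p,(270,120,370,228),.036)
E
```

```text
t 28.95 pos [0.627  0.2365 0.1893] yaw 100.03 tilt [0.1  0.02] w 0.0522 F [ 0.8  0.6 -0.2]
  [0.68, 0.32, 15.13, 0,0, 0.03]  |d|=15.2cm q6=0.19
handle [325.  184.5] 1013 ((628.3101196289062, 244.53082275390625), (16.18963050842285, 59.43131637573242), 10.092863082885742)
```

View pics/w10.png

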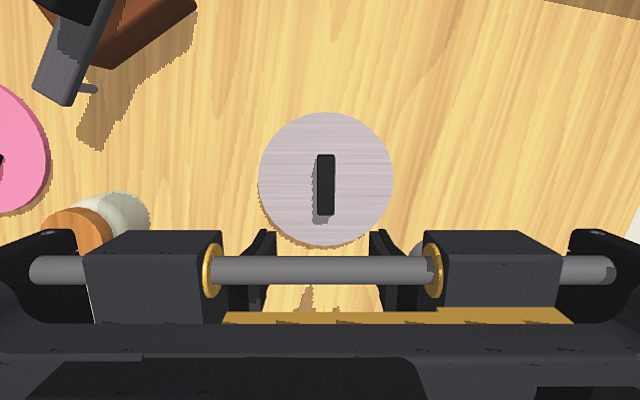

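The lid sits centred on the mat, with its handle at (325,184). Regrasping it.

Request:
{"method": "apply_moves", "body": {"series": [[0.7,0.3,3.5,0,0,0,0.5],[0.7,0.3,7,0,0,0,0.5],[0.7,0.3,10,0,0,0,0.5],[0.7,0.3,12,0,0,0,0.5],[0.7,0.3,13,0,0,0,0.5]]}}

```text
time: 29.42
position: [0.6266, 0.2432, 0.0568]
tool_rot: [0.643, 0.766, -0.001, -0.001]
ft_force: [-0.6, 0.2, 0.4]
grip_width: 0.0437
```

Request:
{"method": "apply_moves", "body": {"series": [[0,0,0.6,0,0,0,0.5],[0,0,1.2,0,0,0,0.5],[0,0,1.7,0,0,0,0.5],[0,0,2,0,0,0,0.5],[0,0,2.1,0,0,0,0.5]]}}

```text
time: 29.83
position: [0.6281, 0.2438, 0.0385]
tool_rot: [0.642, 0.767, 0.001, 0.0]
ft_force: [0.7, 0.5, 0.5]
grip_width: 0.0434
```

Request:
{"method": "apply_moves", "body": {"series": [[0,0,0,0,0,0,0],[0,0,0,0,0,0,0],[0,0,0,0,0,0,0],[0,0,0,0,0,0,0],[0,0,0,0,0,0,0]]}}

```text
time: 30.25
position: [0.6281, 0.2438, 0.0382]
tool_rot: [0.642, 0.767, 0.001, 0.001]
ft_force: [1.9, 0.1, -1.3]
grip_width: 0.0182
```

Request:
{"method": "apply_moves", "body": {"series": [[0,0,0,0,0,0,0],[0,0,0,0,0,0,0]]}}

```text
time: 30.42
position: [0.6281, 0.2439, 0.0382]
tool_rot: [0.642, 0.767, 0.001, 0.0]
ft_force: [1.0, 0.5, 0.7]
grip_width: 0.0175
```

```bash
python3 plan.py  .629 .2437 .2 100 1 .6 .1 .22 100 1 .582 -.032 .22 100 1 .582 -.032 .153 100 1
```

```text
t 30.42 pos [0.6281 0.2439 0.0382] yaw 100.09 tilt [0.08 0.02] w 0.0175 F [1.  0.5 0.7]
  [-0.03, 0.09, -16.18, 0,0, 0.09]  |d|=16.2cm q6=0.19
  [-13.65, -5.35, -2.00, 0,0, -0.00]  |d|=14.8cm q6=0.20
  [-12.69, -4.06, -0.00, 0,0, -0.00]  |d|=13.3cm q6=-0.01
  [0.00, 0.00, 6.70, 0,0, -0.00]  |d|=6.7cm q6=-0.23
```

Request:
{"method": "apply_moves", "body": {"series": [[0,0,-1,0,0,0,0],[0,0,-4,0,0,0,0],[0,0,-8,0,0,0,0],[0,0,-12,0,0,0,0],[0,0,-16,0,0,0,0]]}}

```text
time: 30.83
position: [0.626, 0.2434, 0.1986]
tool_rot: [0.642, 0.767, -0.001, -0.001]
ft_force: [0.4, 0.1, -2.5]
grip_width: 0.018
```

Request:
{"method": "apply_moves", "body": {"series": [[-2,-0.8,-1.5,0,0,0,0],[-5,-2,-3,0,0,0,0],[-8,-3.2,-3,0,0,0,0],[-11,-4.4,-3,0,0,0,0],[-13.7,-5.4,-3,0,0,0,0]]}}

```text
time: 31.25
position: [0.5965, 0.0979, 0.2281]
tool_rot: [0.642, 0.767, -0.001, -0.001]
ft_force: [0.8, -0.7, -3.8]
grip_width: 0.0181
```

Request:
{"method": "apply_moves", "body": {"series": [[-3,-0.9,0,0,0,0,0],[-6,-1.8,0,0,0,0,0],[-9,-2.8,0,0,0,0,0],[-11.5,-3.6,0,0,0,0,0],[-12.7,-4.1,0,0,0,0,0]]}}

```text
time: 31.67
position: [0.579, -0.0359, 0.2277]
tool_rot: [0.643, 0.766, -0.001, -0.0]
ft_force: [0.6, -0.7, -3.0]
grip_width: 0.0182
```

Request:
{"method": "apply_moves", "body": {"series": [[0,0,1,0,0,0,0],[0,0,2,0,0,0,0],[0,0,3,0,0,0,0],[0,0,3.5,0,0,0,0],[0,0,3.5,0,0,0,0]]}}

```text
time: 32.08
position: [0.5788, -0.031, 0.1904]
tool_rot: [0.641, 0.767, -0.001, -0.002]
ft_force: [0.2, 0.2, -4.0]
grip_width: 0.018
```

```bash
python3 plan.py  .5823 -.0318 .154 100 1
```

```text
t 32.08 pos [ 0.5788 -0.031   0.1904] yaw 100.2 tilt [-0.28  0.09] w 0.018 F [ 0.2  0.2 -4. ]
  [-0.14, 0.33, 3.64, 0,0, 0.20]  |d|=3.7cm q6=-0.23
```

Request:
{"method": "apply_moves", "body": {"series": [[-0.1,0.1,0.5,0,0,0,0],[-0.1,0.1,1,0,0,0,0],[-0.1,0.1,1,0,0,0,0],[-0.1,0.1,1,0,0,0,0],[-0.1,0.1,1,0,0,0,0]]}}

```text
time: 32.5
position: [0.5816, -0.0336, 0.183]
tool_rot: [0.642, 0.767, 0.0, 0.0]
ft_force: [0.7, -0.3, -3.8]
grip_width: 0.0176
```

```bash
python3 plan.py  .5825 -.0318 .154 100 1
```

```text
t 32.5 pos [ 0.5816 -0.0336  0.183 ] yaw 100.1 tilt [ 0.02 -0.  ] w 0.0176 F [ 0.7 -0.3 -3.8]
  [0.16, 0.12, 2.90, 0,0, 0.10]  |d|=2.9cm q6=-0.23
```

Request:
{"method": "apply_moves", "body": {"series": [[0.2,0.1,0.5,0,0,0,0],[0.2,0.1,0.9,0,0,0,0],[0.2,0.1,1.3,0,0,0,0],[0.2,0.1,1.5,0,0,0,0],[0.2,0.1,1.5,0,0,0,0]]}}

```text
time: 32.92
position: [0.5815, -0.0314, 0.167]
tool_rot: [0.642, 0.767, -0.0, -0.001]
ft_force: [0.6, 0.5, -2.7]
grip_width: 0.018
```

Request:
{"method": "apply_moves", "body": {"series": [[0,0,0.3,0,0,0,0],[0,0,0.6,0,0,0,0],[0,0,0.9,0,0,0,0],[0,0,1.1,0,0,0,0],[0,0,1.2,0,0,0,0]]}}

```text
time: 33.33
position: [0.5818, -0.0315, 0.1554]
tool_rot: [0.642, 0.767, -0.0, -0.0]
ft_force: [-0.3, 0.5, -3.4]
grip_width: 0.0176
```

Request:
{"method": "apply_moves", "body": {"series": [[0,0,0.1,0,0,0,0],[0,0,0.2,0,0,0,0],[0,0,0.2,0,0,0,0]]}}

```text
time: 33.58
position: [0.5821, -0.0315, 0.1542]
tool_rot: [0.642, 0.767, 0.0, 0.0]
ft_force: [-0.7, 0.2, -1.5]
grip_width: 0.0175
```

Request:
{"method": "apply_moves", "body": {"series": [[0,0,0,0,0,0,0.4],[0,0,0,0,0,0,0.5],[0,0,0,0,0,0,0.5],[0,0,0,0,0,0,0.5],[0,0,-0.5,0,0,0,0.5]]}}

```text
time: 34.0
position: [0.5816, -0.0314, 0.1583]
tool_rot: [0.642, 0.767, -0.0, -0.001]
ft_force: [-0.2, 0.4, -0.2]
grip_width: 0.0406
```

Request:
{"method": "apply_moves", "body": {"series": [[0,0,-2,0,0,0,0.6],[0,0,-6,0,0,0,0.6],[-1,0,-10,0,0,0,0.6],[-2,0,-13,0,0,0,0.6],[-2,0,-14,0,0,0,0.6]]}}

```text
time: 34.42
position: [0.5887, -0.0533, 0.3051]
tool_rot: [0.643, 0.766, 0.002, 0.006]
ft_force: [0.8, -1.0, 1.6]
grip_width: 0.0519
```

Request:
{"method": "apply_moves", "body": {"series": [[0,0,0,0,0,0,0.6],[0,0,0,0,0,0,0.6]]}}

```text
time: 34.58
position: [0.585, -0.0509, 0.2986]
tool_rot: [0.642, 0.766, 0.0, -0.0]
ft_force: [-0.8, 0.4, -1.3]
grip_width: 0.052
```

```bash
python3 - <<'E'
from hl import *
im,p=grab('wrist','w11.png')
handle('pics/w11.png',p,(290,120,360,228),.152)
disc('pics/w11.png',p,(245,60,400,228),.130,lambda w:(abs(w[:,:,2]-w[:,:,0])<40)&(w.max(2)>120)&(w.max(2)<215))
holes('pics/w11.png',p,((235,95,270,130),(372,205,400,240)),130)
E
python3 plan.py .55 .10 .28 100 1 .47 .20 .28 140 2 .42 .26 .28 152 1
```

```text
handle [322.5 173.4] 1105 ((581.37890625, -31.406522750854492), (16.6621036529541, 58.96015548706055), 10.160406112670898)
disc [323.  165.6] 14132 ((583.1599731445312, -32.09110641479492), 77.34380340576172)
hole [254.7 111.2] 198
hole [383.2 230.1] 285
[[0.5066, 0.0146, 0.134], [0.6563, -0.0822, 0.134]] mid [ 0.5814 -0.0338  0.134 ] dist 0.1783 ang -32.91
t 34.63 pos [ 0.5843 -0.0506  0.2973] yaw 100.09 tilt [-0.18  0.06] w 0.0518 F [ 1.   1.2 -0.5]
  [15.43, -0.73, 1.73, 0,0, 0.09]  |d|=15.5cm q6=-0.26
  [5.62, -3.07, -0.00, 0,0, -20.00]  |d|=6.4cm q6=0.01
  [6.33, -0.96, -0.00, 0,0, -20.00]  |d|=6.4cm q6=-0.24
  [7.69, 1.38, -0.00, 0,0, -12.00]  |d|=7.8cm q6=-0.47
```

View pics/w11.png

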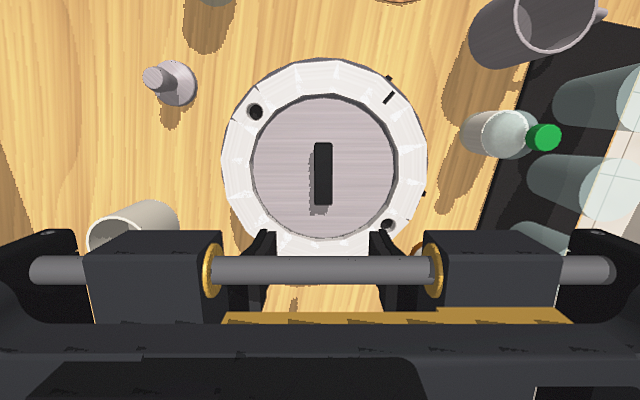

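The lid is seated inside the ring, with its handle at (322,173), and the left hole at (255,111) has not moved. Next I go to the spanner.

```bash
python3 - <<'E'
from m import *
print(onz(pt,[[190,236.6],[161,221.5],[228,251]],.09).round(3))
E
python3 plan.py .55 .08 .28 90 1 .46 .20 .28 75 1  .40 .28 .28 66 1
```

```text
[[0.418 0.374 0.09 ]
 [0.457 0.452 0.09 ]
 [0.381 0.272 0.09 ]]
t 34.63 pos [ 0.5843 -0.0506  0.2973] yaw 100.09 tilt [-0.18  0.06] w 0.0518 F [ 1.   1.2 -0.5]
  [13.46, -1.08, 1.73, 0,0, 10.09]  |d|=13.6cm q6=-0.26
  [12.00, -9.00, -0.00, 0,0, 15.00]  |d|=15.0cm q6=0.14
  [6.17, -7.87, -0.00, 0,0, 9.00]  |d|=10.0cm q6=0.67
```

Request:
{"method": "apply_moves", "body": {"series": [[3,0,1,0,0,2,0.6],[6.5,-0.3,1.5,0,0,4,0.6],[9.5,-0.6,1.5,0,0,6,0.6],[12,-0.9,1.5,0,0,8,0.6],[13.5,-1.1,1.5,0,0,10,0.6]]}}

```text
time: 35.05
position: [0.5479, 0.0827, 0.2807]
tool_rot: [0.706, 0.708, -0.002, -0.003]
ft_force: [-0.3, 0.5, -0.5]
grip_width: 0.0524
```

Request:
{"method": "apply_moves", "body": {"series": [[2.4,-1.8,0,0,0,3,0.6],[4.8,-3.6,0,0,0,6,0.6],[7.2,-5.4,0,0,0,9,0.6],[9.6,-7.2,0,0,0,12,0.6],[12,-9,0,0,0,15,0.6]]}}

```text
time: 35.47
position: [0.458, 0.2006, 0.2812]
tool_rot: [0.794, 0.608, -0.003, -0.001]
ft_force: [0.5, -0.2, -0.4]
grip_width: 0.0521
```

Request:
{"method": "apply_moves", "body": {"series": [[2,-2.5,0,0,0,3,0.6],[4,-5,0,0,0,6,0.6],[6,-7.8,0,0,0,9,0.6],[6,-7.8,0,0,0,9,0.6],[6,-7.8,0,0,0,9,0.6]]}}

```text
time: 35.88
position: [0.3982, 0.2784, 0.2817]
tool_rot: [0.837, 0.547, -0.003, -0.0]
ft_force: [0.7, -0.1, -0.3]
grip_width: 0.0519
```

Request:
{"method": "apply_moves", "body": {"series": [[0,0,0,0,0,0,0.6],[0,0,0,0,0,0,0.6],[0,0,0,0,0,0,0.6]]}}

```text
time: 36.13
position: [0.4015, 0.2768, 0.2832]
tool_rot: [0.839, 0.545, -0.001, -0.0]
ft_force: [-0.5, -0.2, 0.0]
grip_width: 0.0522
```

Run:
```python
from hl import *
from plan import plan
im,p=grab('wrist','w12.png');np.save('w12.npy',p,allow_pickle=True)
plan([])
```

```text
t 36.18 pos [0.4016 0.2768 0.2834] yaw 65.99 tilt [-0.03 -0.02] w 0.0523 F [-0.7  1.1 -0.2]
```

View pics/w12.png

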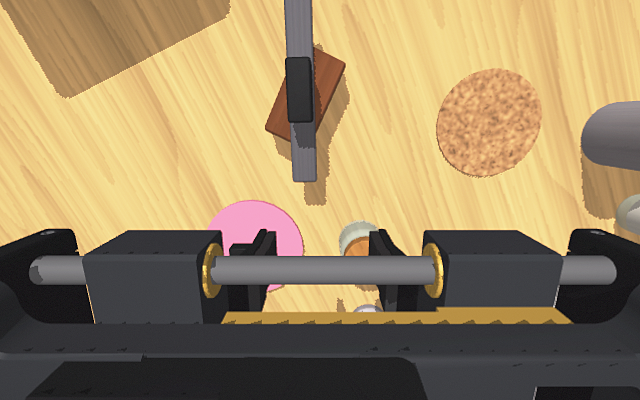

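The grip block is at (299,89) and the bar runs nearly vertically in the image. The rest block, with corners near (316,45), (345,65) and (266,129), is turned about 25° from the bar.

Run:
```python
from hl import *
p=np.load('w12.npy',allow_pickle=True).item()
w=cv2.imread('pics/w12.png').astype(int)
handle('pics/w12.png',p,(275,40,325,135),.096,42)
handle('pics/w12.png',p,(275,40,325,135),.096,55)
# bar: greyish, darker than wood
g=((abs(w[:,:,2]-w[:,:,0])<25)&(w.max(2)<150)).astype(np.uint8)
c=max(comps(w,(270,0,340,195),g,100),key=lambda c:c[1])
q=(onz(p,c[2],.058)[:,:2]*1000).astype(np.float32);print('bar',c[1],cv2.minAreaRect(q))
b=((w[:,:,2]-w[:,:,0]>28)&(w[:,:,2]<150)&(w[:,:,1]<95)).astype(np.uint8)
for c in comps(w,(255,30,360,160),b,60):
    h=cv2.convexHull(c[2]);print('rest part',c[0].round(1),c[1],cv2.approxPolyDP(h,3,True).reshape(-1,2).tolist())
print(onz(p,[[316,45],[345,65],[266,129],[290,145]],.046).round(4).tolist())
```

```text
handle [308.2  96.4] 175 ((419.62109375, 375.4531555175781), (59.90174865722656, 25.038389205932617), 65.58385467529297)
handle [299.6  98.1] 1057 ((419.58648681640625, 376.9573974609375), (62.81487274169922, 26.44428062438965), 66.88235473632812)
bar 4820 ((416.78912353515625, 374.1414794921875), (195.903564453125, 31.805877685546875), 67.3878402709961)
rest part [323.6  81. ] 1067 [[314, 47], [344, 63], [316, 131]]
rest part [279.5 115.8] 850 [[289, 141], [265, 129], [285, 76]]
[[0.4561, 0.4186, 0.046], [0.478, 0.386, 0.046], [0.3628, 0.3587, 0.046], [0.3811, 0.3297, 0.046]]
```

```bash
python3 plan.py .4196 .376 .11 67 1
```

```text
t 36.18 pos [0.4016 0.2768 0.2834] yaw 65.99 tilt [-0.03 -0.02] w 0.0523 F [-0.7  1.1 -0.2]
  [9.79, -2.40, 17.34, 0,0, -1.01]  |d|=20.1cm q6=1.02
```

Request:
{"method": "apply_moves", "body": {"series": [[3,-0.7,2,0,0,-1,0.6],[6,-1.5,5,0,0,-1,0.6],[9,-2.3,8,0,0,-1,0.6],[9.8,-2.4,11.5,0,0,-1,0.6],[9.8,-2.4,14,0,0,-1,0.6]], "newtons": 60}}

```text
time: 36.6
position: [0.4198, 0.3785, 0.1411]
tool_rot: [0.833, 0.553, 0.0, -0.0]
ft_force: [-1.1, -0.1, -0.7]
grip_width: 0.0522
```

Request:
{"method": "apply_moves", "body": {"series": [[0,0,0,0,0,0,0.6],[0,0,0,0,0,0,0.6],[0,0,0,0,0,0,0.6]]}}

```text
time: 36.85
position: [0.4199, 0.3768, 0.145]
tool_rot: [0.834, 0.552, 0.001, 0.0]
ft_force: [0.4, -0.4, 0.5]
grip_width: 0.052
```

```bash
python3 plan.py .4196 .376 .082 67 1;python3 - <<'E'
from hl import *
im,p=grab('wrist','w13.png')
w=im.astype(int)[:,:,::-1]
cv2.imwrite('pics/w13c.png',im[0:400,200:440,::-1])
E
```

```text
t 36.85 pos [0.4199 0.3768 0.145 ] yaw 67.02 tilt [0.1  0.06] w 0.052 F [ 0.4 -0.4  0.5]
  [-0.09, 0.00, 6.30, 0,0, 0.02]  |d|=6.3cm q6=1.13
```

View pics/w13c.png

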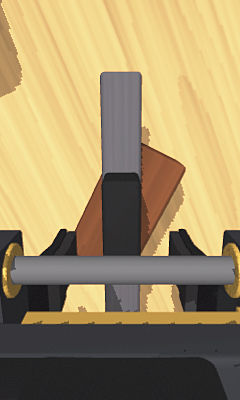

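The crop shows the grip block centred between the fingers and aligned with them. Descending to grasp it.

Request:
{"method": "apply_moves", "body": {"series": [[0,0,2,0,0,0,0.6],[0,0,4,0,0,0,0.6],[0,0,5.3,0,0,0,0.6],[0,0,6,0,0,0,0.6],[0,0,6.3,0,0,0,0.6]]}}

```text
time: 37.32
position: [0.4195, 0.377, 0.0816]
tool_rot: [0.834, 0.552, 0.001, 0.0]
ft_force: [-0.7, 0.1, -0.3]
grip_width: 0.0521
```

Request:
{"method": "apply_moves", "body": {"series": [[0,0,0,0,0,0,0.1],[0,0,0,0,0,0,0.1],[0,0,0,0,0,0,0.1],[0,0,0,0,0,0,0.1],[0,0,0,0,0,0,0.1]], "newtons": 60}}

```text
time: 37.73
position: [0.4191, 0.3773, 0.0815]
tool_rot: [0.833, 0.553, 0.001, 0.0]
ft_force: [-0.3, 0.4, -0.1]
grip_width: 0.0266
```

Request:
{"method": "apply_moves", "body": {"series": [[0,0,0,0,0,0,0.1],[0,0,0,0,0,0,0.1]]}}

```text
time: 37.9
position: [0.4192, 0.3773, 0.0815]
tool_rot: [0.833, 0.553, 0.001, 0.0]
ft_force: [0.4, -0.8, 5.5]
grip_width: 0.026
```

```bash
python3 plan.py .42 .376 .25 70 1 .48 .25 .28 98 1 .54 .11 .28 126 1 .582 -.031 .28 150 1
```

```text
t 37.9 pos [0.4192 0.3773 0.0815] yaw 67.09 tilt [0.07 0.04] w 0.026 F [ 0.4 -0.8  5.5]
  [-0.08, 0.12, -16.85, 0,0, -2.91]  |d|=16.9cm q6=1.13
  [-9.79, 9.95, -3.00, 0,0, -28.00]  |d|=14.3cm q6=1.08
  [-14.70, 3.99, -0.00, 0,0, -28.00]  |d|=15.2cm q6=0.34
  [-13.88, -4.89, -0.00, 0,0, -24.00]  |d|=14.7cm q6=-0.43
```

Request:
{"method": "apply_moves", "body": {"series": [[0,0,-1,0,0,0,0.1],[0,0,-4,0,0,0,0.1],[0,0,-8,0,0,0,0.1],[0,0,-12,0,0,-1,0.1],[0,0,-16,0,0,-3,0.1]]}}

```text
time: 38.32
position: [0.4174, 0.3764, 0.2418]
tool_rot: [0.818, 0.575, -0.002, -0.0]
ft_force: [0.9, 0.6, -4.1]
grip_width: 0.0258
```

Request:
{"method": "apply_moves", "body": {"series": [[-1.5,1.5,-2,0,0,-5,0.1],[-3.5,3.5,-4,0,0,-11,0.1],[-5.5,5.5,-4,0,0,-17,0.1],[-7.5,7.5,-4,0,0,-23,0.1],[-9.8,10,-4,0,0,-28,0.1]]}}

```text
time: 38.73
position: [0.478, 0.2502, 0.281]
tool_rot: [0.653, 0.757, -0.001, -0.001]
ft_force: [-0.2, -0.4, -4.0]
grip_width: 0.0256
```

Request:
{"method": "apply_moves", "body": {"series": [[-3,0.8,0,0,0,-6,0.1],[-6,1.6,0,0,0,-12,0.1],[-9,2.4,0,0,0,-18,0.1],[-12,3.2,0,0,0,-24,0.1],[-14.7,4,0,0,0,-28,0.1]]}}

```text
time: 39.15
position: [0.5389, 0.1092, 0.2803]
tool_rot: [0.451, 0.892, -0.001, -0.001]
ft_force: [-0.4, 1.2, -4.6]
grip_width: 0.0256
```

Request:
{"method": "apply_moves", "body": {"series": [[-3,-1,0,0,0,-5,0.1],[-6,-2.1,0,0,0,-10,0.1],[-9,-3.2,0,0,0,-15,0.1],[-12,-4.3,0,0,0,-20,0.1],[-13.9,-4.9,0,0,0,-24,0.1]]}}

```text
time: 39.57
position: [0.5816, -0.0333, 0.2802]
tool_rot: [0.257, 0.966, -0.001, -0.001]
ft_force: [0.3, 0.2, -3.7]
grip_width: 0.0253
```

Request:
{"method": "apply_moves", "body": {"series": [[0,0,0,0,0,0,0.1],[0,0,0,0,0,0,0.1],[0,0,0,0,0,0,0.1]]}}

```text
time: 39.82
position: [0.5807, -0.0296, 0.2801]
tool_rot: [0.258, 0.966, 0.0, -0.002]
ft_force: [0.8, 0.2, -3.5]
grip_width: 0.0254
```

```bash
python3 plan.py .5835 -.0305 .225 149.7 1
python3 - <<'E'
from hl import *
im,p=grab('wrist','w14.png')
np.save('w14.npy',p,allow_pickle=True)
E
```

```text
t 39.82 pos [ 0.5807 -0.0296  0.2801] yaw 150.04 tilt [-0.16  0.08] w 0.0254 F [ 0.8  0.2 -3.5]
  [-0.28, 0.06, 5.51, 0,0, 0.34]  |d|=5.5cm q6=-1.10
```

View pics/w14.png

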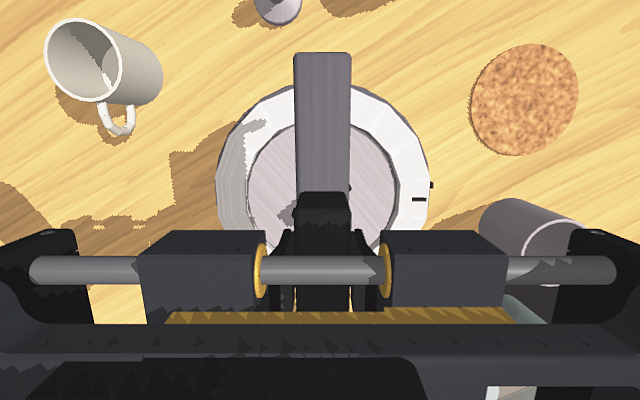

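The view shows the bar over the pot. Its end edge is at row 52 and it spans columns 294–352. From that I work out how it sits in the grip.

Run:
```python
from hl import *
p=np.load('w14.npy',allow_pickle=True).item()
w=cv2.imread('pics/w14.png').astype(int)
o=robot.get_obs();P=np.array(o['position']);M=R.from_quat(o['tool_rot']).as_matrix()
m=((w.max(2)<125)&(abs(w[:,:,2]-w[:,:,0])<25))
r=[]
for row in range(60,180,10):
    c=np.where(m[row,280:370])[0]+280; r.append((row,c.min(),c.max()))
print(r)
rows=[np.where(m[:120,c])[0].min() for c in range(300,346,5)];print(rows)
z=P[2]-.0235
q=onz(p,[[323,np.median(rows)-.5]]+[[(a+b)/2,y] for y,a,b in r],z)
print(((q-P)@M).round(4)[:, :2].tolist())
print(proj(p,[P+M@[.089,0,.0235]]))
```

```text
[(60, np.int64(293), np.int64(350)), (70, np.int64(293), np.int64(350)), (80, np.int64(294), np.int64(350)), (90, np.int64(280), np.int64(367)), (100, np.int64(294), np.int64(349)), (110, np.int64(294), np.int64(349)), (120, np.int64(295), np.int64(349)), (130, np.int64(280), np.int64(364)), (140, np.int64(295), np.int64(349)), (150, np.int64(295), np.int64(348)), (160, np.int64(295), np.int64(348)), (170, np.int64(296), np.int64(348))]
[np.int64(52), np.int64(52), np.int64(52), np.int64(52), np.int64(52), np.int64(52), np.int64(52), np.int64(52), np.int64(52), np.int64(52)]
[[0.1031, -0.0001], [0.0991, -0.0009], [0.0945, -0.0009], [0.0897, -0.0006], [0.0849, 0.0001], [0.08, -0.0009], [0.075, -0.0009], [0.0699, -0.0006], [0.0648, -0.0006], [0.0596, -0.0006], [0.0543, -0.0009], [0.0489, -0.0009], [0.0434, -0.0006]]Traceback (most recent call last):
  File "<stdin>", line 14, in <module>
  File "h.py", line 19, in proj
    rv=cv2.Rodrigues(Rm.T)[0]; t=-Rm.T@np.array(p['origin'],float)
       ~~~~~~~~~~~~~^^^^^^
cv2.error: OpenCV(4.12.0) /io/opencv/modules/calib3d/src/calibration_base.cpp:131: error: (-2:Unspecified error) in function 'void cv::Rodrigues(cv::InputArray, cv::OutputArray, cv::OutputArray)'
> Input matrix must be 1x3 or 3x1 for a rotation vector, or 3x3 for a rotation matrix:
>     '((srcSz == Size(3, 1) || srcSz == Size(1, 3)) && srccn == 1) || (srcSz == Size(1, 1) && srccn == 3) || (srcSz == Size(3, 3) && srccn == 1)'
> where
>     'srcSz' is [1 x 4]
```

The spanner is centred in the grip to under 1 mm. Lowering it until the tips are just above the holes.

Request:
{"method": "apply_moves", "body": {"series": [[-0.3,0.1,1.5,0,0,0.4,0.1],[-0.3,0.1,3,0,0,0.4,0.1],[-0.3,0.1,4.5,0,0,0.4,0.1],[-0.3,0.1,5.5,0,0,0.4,0.1],[-0.3,0.1,6,0,0,0.4,0.1]]}}

```text
time: 40.28
position: [0.5836, -0.0295, 0.2192]
tool_rot: [0.261, 0.965, 0.0, -0.002]
ft_force: [-0.7, 0.9, -3.5]
grip_width: 0.0252
```

Request:
{"method": "apply_moves", "body": {"series": [[0,0,0,0,0,0,0.1],[0,0,0,0,0,0,0.1],[0,0,0,0,0,0,0.1],[0,0,0,0,0,0,0.1]]}}

```text
time: 40.62
position: [0.5857, -0.031, 0.2218]
tool_rot: [0.261, 0.965, 0.0, 0.001]
ft_force: [-0.1, -0.2, -3.2]
grip_width: 0.0257
```

```bash
python3 plan.py .5835 -.0305 .1965 149.6 1
python3 - <<'E'
from hl import *
a,_=grab('wrist','w15.png');b,_=grab('scene','s15.png')
x=cv2.resize(b[150:270,255:375,::-1],(480,480),interpolation=2)
cv2.imwrite('pics/s15c.png',x)
E
```

```text
t 40.62 pos [ 0.5857 -0.031   0.2218] yaw 149.7 tilt [ 0.12 -0.03] w 0.0257 F [-0.1 -0.2 -3.2]
  [0.21, -0.07, 2.53, 0,0, 0.10]  |d|=2.5cm q6=-1.09
```

View pics/s15c.png

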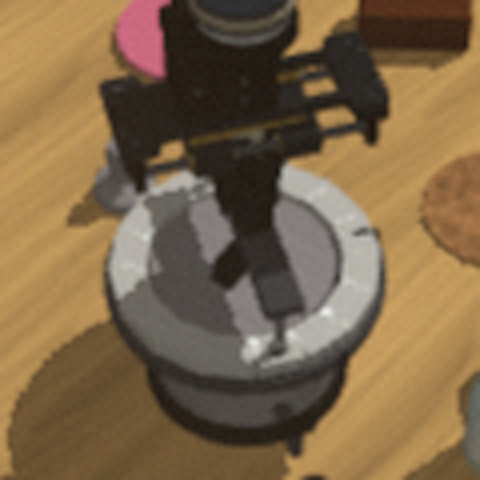

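The scene crop shows the near pin hanging over its hole at about (282,345) in the crop.

Request:
{"method": "apply_moves", "body": {"series": [[0.2,-0.1,0.2,0,0,0,0.1],[0.2,-0.1,0.4,0,0,0,0.1],[0.2,-0.1,0.6,0,0,0,0.1],[0.2,-0.1,0.8,0,0,0,0.1],[0.2,-0.1,0.8,0,0,0,0.1]]}}

```text
time: 41.13
position: [0.5824, -0.0307, 0.2122]
tool_rot: [0.262, 0.965, -0.0, -0.001]
ft_force: [0.6, 0.3, -3.4]
grip_width: 0.0257
```

Request:
{"method": "apply_moves", "body": {"series": [[0,0,0.2,0,0,0,0.1],[0,0,0.4,0,0,0,0.1],[0,0,0.6,0,0,0,0.1],[0,0,0.7,0,0,0,0.1],[0,0,0.7,0,0,0,0.1]]}}

```text
time: 41.55
position: [0.5826, -0.0307, 0.2054]
tool_rot: [0.261, 0.965, -0.0, -0.0]
ft_force: [-0.4, -0.0, -3.4]
grip_width: 0.0257
```

Request:
{"method": "apply_moves", "body": {"series": [[0,0,0.2,0,0,0,0.1],[0,0,0.4,0,0,0,0.1],[0,0,0.6,0,0,0,0.1],[0,0,0.8,0,0,0,0.1],[0,0,0.8,0,0,0,0.1]]}}

```text
time: 41.97
position: [0.5825, -0.0307, 0.1973]
tool_rot: [0.261, 0.965, -0.0, -0.001]
ft_force: [-0.2, -0.2, -3.5]
grip_width: 0.0256
```

```bash
python3 plan.py .5833 -.0306 .1975 149.6 1; python3 -c "
from h import *
print(robot.get_obs()['moment'])"
```

```text
t 41.97 pos [ 0.5825 -0.0307  0.1973] yaw 149.69 tilt [-0.06  0.01] w 0.0256 F [-0.2 -0.2 -3.5]
  [-0.07, 0.05, -0.02, 0,0, 0.09]  |d|=0.1cm q6=-1.09
[ 0.02445775 -0.15120271  0.04397057]
```

Request:
{"method": "apply_moves", "body": {"series": [[0,0,0,0,0,3,0.1],[0,0,0,0,0,6,0.1],[0,0,0,0,0,9,0.1],[0,0,0,0,0,12,0.1],[0,0,0,0,0,15,0.1]]}}

```text
time: 42.38
position: [0.5826, -0.0308, 0.1976]
tool_rot: [0.386, 0.923, -0.0, -0.0]
ft_force: [-0.1, 0.1, -4.6]
grip_width: 0.0257
```

```bash
python3 plan.py .5833 -.0306 .1975 134.6 1; python3 -c "
from h import *
print(robot.get_obs()['moment'])"
```

```text
t 42.38 pos [ 0.5826 -0.0308  0.1976] yaw 134.63 tilt [-0.03 -0.02] w 0.0257 F [-0.1  0.1 -4.6]
  [-0.03, 0.06, 0.01, 0,0, 0.03]  |d|=0.1cm q6=-0.83
[ 0.0472827  -0.21516728  0.38693337]
```

Request:
{"method": "apply_moves", "body": {"series": [[0,0,0,0,0,3,0.1],[0,0,0,0,0,6,0.1],[0,0,0,0,0,9,0.1],[0,0,0,0,0,12,0.1],[0,0,0,0,0,15,0.1]]}}

```text
time: 42.8
position: [0.5828, -0.0307, 0.1976]
tool_rot: [0.503, 0.864, -0.0, -0.0]
ft_force: [0.4, -0.2, -4.3]
grip_width: 0.0257
```

Request:
{"method": "apply_moves", "body": {"series": [[0,0,0,0,0,3,0.1],[0,0,0,0,0,6,0.1],[0,0,0,0,0,9,0.1],[0,0,0,0,0,12,0.1],[0,0,0,0,0,15,0.1]]}}

```text
time: 43.22
position: [0.5829, -0.0306, 0.1976]
tool_rot: [0.611, 0.791, 0.0, 0.0]
ft_force: [0.9, -0.1, -4.5]
grip_width: 0.0257
```

```bash
python3 plan.py .5833 -.0306 .1975 104.6 1; python3 -c "
from h import *
print(robot.get_obs()['moment'])"
```

```text
t 43.22 pos [ 0.5829 -0.0306  0.1976] yaw 104.63 tilt [ 0.01 -0.  ] w 0.0257 F [ 0.9 -0.1 -4.5]
  [-0.01, 0.04, 0.01, 0,0, 0.03]  |d|=0.0cm q6=-0.31
[ 0.09648144 -0.25520662  0.34667668]
```

Request:
{"method": "apply_moves", "body": {"series": [[0,0,0,0,0,1.5,0.1],[0,0,0,0,0,3,0.1],[0,0,0,0,0,4.5,0.1],[0,0,0,0,0,6,0.1],[0,0,0,0,0,6,0.1]]}}

```text
time: 43.63
position: [0.583, -0.0307, 0.1977]
tool_rot: [0.651, 0.759, 0.0, 0.0]
ft_force: [-0.2, 0.4, -4.4]
grip_width: 0.0257
```

```bash
python3 plan.py; python3 -c "
from h import *
print(robot.get_obs()['moment'])"
```

```text
t 43.63 pos [ 0.583  -0.0307  0.1977] yaw 98.69 tilt [ 0.02 -0.  ] w 0.0257 F [-0.2  0.4 -4.4]
[-1.65496092e-04 -2.01066644e-01  6.87740567e-02]
```

Request:
{"method": "apply_moves", "body": {"series": [[0,0,0,0,0,1,0.1],[0,0,0,0,0,2,0.1],[0,0,0,0,0,3,0.1],[0,0,0,0,0,4,0.1],[0,0,0,0,0,5,0.1]]}}

```text
time: 44.05
position: [0.583, -0.0307, 0.1978]
tool_rot: [0.684, 0.729, 0.0, 0.0]
ft_force: [1.2, 0.3, -5.3]
grip_width: 0.0257
```

```bash
python3 plan.py; python3 -c "
from h import *
print(robot.get_obs()['moment'])"
```

```text
t 44.05 pos [ 0.583  -0.0307  0.1978] yaw 93.61 tilt [0.03 0.  ] w 0.0257 F [ 1.2  0.3 -5.3]
[ 0.11068301 -0.3703177   0.36283524]
```

Request:
{"method": "apply_moves", "body": {"series": [[0,0,0,0,0,1,0.1],[0,0,0,0,0,2,0.1],[0,0,0,0,0,3,0.1],[0,0,0,0,0,4,0.1],[0,0,0,0,0,5,0.1]]}}

```text
time: 44.47
position: [0.583, -0.0308, 0.1979]
tool_rot: [0.716, 0.698, 0.0, 0.0]
ft_force: [1.8, 0.2, -6.2]
grip_width: 0.0257
```

```bash
python3 plan.py; python3 -c "
from h import *
print(robot.get_obs()['moment'])"
```

```text
t 44.47 pos [ 0.583  -0.0308  0.1979] yaw 88.59 tilt [ 0.03 -0.  ] w 0.0257 F [ 1.8  0.2 -6.2]
[ 0.10245692 -0.54859367  0.30249978]
```

Request:
{"method": "apply_moves", "body": {"series": [[0,0,0,0,0,1,0.1],[0,0,0,0,0,2,0.1],[0,0,0,0,0,3,0.1],[0,0,0,0,0,4,0.1],[0,0,0,0,0,5,0.1]]}}

```text
time: 44.88
position: [0.5831, -0.0308, 0.1979]
tool_rot: [0.746, 0.666, 0.0, 0.0]
ft_force: [1.7, 0.2, -5.3]
grip_width: 0.0255
```

```bash
python3 plan.py; python3 -c "
from h import *
print(robot.get_obs()['moment'])"
```

```text
t 44.88 pos [ 0.5831 -0.0308  0.1979] yaw 83.59 tilt [ 0.04 -0.01] w 0.0255 F [ 1.7  0.2 -5.3]
[ 0.13566308 -0.6323879   0.31011801]
```

Request:
{"method": "apply_moves", "body": {"series": [[0,0,0,0,0,1,0.1],[0,0,0,0,0,2,0.1],[0,0,0,0,0,3,0.1],[0,0,0,0,0,4,0.1],[0,0,0,0,0,4,0.1]]}}

```text
time: 45.3
position: [0.5828, -0.0304, 0.1979]
tool_rot: [0.767, 0.641, -0.0, 0.0]
ft_force: [1.2, 1.6, -3.8]
grip_width: 0.0261
```

```bash
python3 plan.py; python3 -c "
from h import *
print(robot.get_obs()['moment'])
im,p=grab('wrist','w16.png')"
```

```text
t 45.3 pos [ 0.5828 -0.0304  0.1979] yaw 79.79 tilt [ 0.   -0.02] w 0.0261 F [ 1.2  1.6 -3.8]
[ 0.43770528 -0.67661327  2.04662412]
```

The moment jumped to 2.05 N m, so the ring is at its stop. I back off slightly within the play and then lift out.

Request:
{"method": "apply_moves", "body": {"series": [[0,0,0,0,0,0,0.1],[0,0,0,0,0,-0.5,0.1],[0,0,0,0,0,-1,0.1],[0,0,0,0,0,-1.3,0.1],[0,0,0,0,0,-1.3,0.1]]}}

```text
time: 45.77
position: [0.5829, -0.0305, 0.1979]
tool_rot: [0.761, 0.649, 0.0, -0.0]
ft_force: [2.2, 2.5, -3.2]
grip_width: 0.0261
```

```bash
python3 plan.py; python3 -c "
from h import *
print(robot.get_obs()['moment'])"
```

```text
t 45.77 pos [ 0.5829 -0.0305  0.1979] yaw 80.91 tilt [0.02 0.05] w 0.0261 F [ 2.2  2.5 -3.2]
[ 0.63123816 -0.67943989  1.33856002]
```

Request:
{"method": "apply_moves", "body": {"series": [[0,0,0,0,0,-0.5,0.1],[0,0,0,0,0,-1,0.1],[0,0,0,0,0,-1.5,0.1],[0,0,0,0,0,-2,0.1],[0,0,0,0,0,-2,0.1]]}}

```text
time: 46.18
position: [0.5824, -0.0313, 0.1977]
tool_rot: [0.75, 0.662, -0.0, -0.0]
ft_force: [1.7, 0.3, -3.3]
grip_width: 0.0255
```

```bash
python3 plan.py; python3 -c "
from h import *
print(robot.get_obs()['moment'])"
```

```text
t 46.18 pos [ 0.5824 -0.0313  0.1977] yaw 82.88 tilt [-0.05 -0.01] w 0.0255 F [ 1.7  0.3 -3.3]
[ 0.16861348 -0.50504769  0.12705756]
```

Request:
{"method": "apply_moves", "body": {"series": [[0,0,0,0,0,-0.6,0.1],[0,0,-0.5,0,0,-0.6,0.1],[0,0,-1,0,0,-0.6,0.1],[0,0,-1.6,0,0,-0.6,0.1],[0,0,-2.5,0,0,-0.6,0.1]]}}

```text
time: 46.6
position: [0.5819, -0.0308, 0.223]
tool_rot: [0.746, 0.666, -0.001, -0.001]
ft_force: [-0.1, -0.7, -3.8]
grip_width: 0.0257
```

Request:
{"method": "apply_moves", "body": {"series": [[0,0,-1.5,0,0,0,0.1],[0,0,-4,0,0,0,0.1],[0,0,-6,0,0,0,0.1],[0,0,-6,0,0,0,0.1],[0,0,-6,0,0,0,0.1]]}}

```text
time: 47.02
position: [0.5833, -0.0309, 0.2844]
tool_rot: [0.746, 0.666, 0.001, 0.001]
ft_force: [-0.6, 0.0, -4.1]
grip_width: 0.0257
```

```bash
python3 plan.py .54 .11 .28 70 1 .48 .25 .28 57 1 .42 .373 .25 44 1 .42 .373 .09 44 1
python3 - <<'E'
from hl import *
im,p=grab('wrist','w17.png');w=im[:,:,::-1].astype(int)
o=robot.get_obs();P=np.array(o['position']);M=R.from_quat(o['tool_rot']).as_matrix()
m=((w.max(2)<125)&(abs(w[:,:,2]-w[:,:,0])<25))
r=[]
for row in range(60,180,10):
    c=np.where(m[row,280:370])[0]+280; r.append((row,c.min(),c.max()))
rows=[np.where(m[:120,c])[0].min() for c in range(300,346,5)];print(rows)
q=onz(p,[[323,np.median(rows)-.5]]+[[(a+b)/2,y] for y,a,b in r],P[2]-.0235)
print(((q-P)@M).round(4)[:, :2].tolist())
E
```

```text
t 47.02 pos [ 0.5833 -0.0309  0.2844] yaw 83.58 tilt [ 0.19 -0.05] w 0.0257 F [-0.6  0.  -4.1]
  [13.52, -5.88, 0.44, 0,0, 13.58]  |d|=14.7cm q6=0.06
  [11.10, -10.43, -0.00, 0,0, 13.00]  |d|=15.2cm q6=0.55
  [7.05, -11.73, 3.00, 0,0, 13.00]  |d|=14.0cm q6=1.06
  [0.00, 0.00, 16.00, 0,0, -0.00]  |d|=16.0cm q6=1.53
[np.int64(54), np.int64(54), np.int64(54), np.int64(54), np.int64(53), np.int64(53), np.int64(53), np.int64(53), np.int64(53), np.int64(55)]
[[0.1023, 0.0012], [0.099, -0.0014], [0.0943, -0.0014], [0.0895, 0.0017], [0.0847, 0.0048], [0.0797, -0.0009], [0.0747, -0.0006], [0.0696, -0.0004], [0.0644, 0.0018], [0.0591, -0.0004], [0.0537, -0.0004], [0.0483, -0.0001], [0.0428, -0.0001]]
```

Request:
{"method": "apply_moves", "body": {"series": [[2.7,-1.2,0.2,0,0,3,0.1],[5.5,-2.4,0.4,0,0,6,0.1],[8.3,-3.6,0.4,0,0,9,0.1],[11,-4.8,0.4,0,0,12,0.1],[13.5,-5.9,0.4,0,0,13.6,0.1]]}}

```text
time: 47.48
position: [0.537, 0.1113, 0.2767]
tool_rot: [0.82, 0.572, -0.002, -0.002]
ft_force: [0.5, 0.6, -3.2]
grip_width: 0.0253
```

Request:
{"method": "apply_moves", "body": {"series": [[2.2,-2.1,0,0,0,3,0.1],[4.4,-4.2,0,0,0,6,0.1],[6.6,-6.3,0,0,0,9,0.1],[8.8,-8.4,0,0,0,11,0.1],[11.1,-10.4,0,0,0,13,0.1]]}}

```text
time: 47.9
position: [0.4771, 0.2506, 0.2768]
tool_rot: [0.879, 0.476, -0.002, -0.0]
ft_force: [0.7, 0.2, -3.6]
grip_width: 0.0255
```

Request:
{"method": "apply_moves", "body": {"series": [[1.6,-2.6,0.6,0,0,3,0.1],[3.2,-5.2,1.2,0,0,6,0.1],[4.8,-7.8,2,0,0,9,0.1],[6.2,-10.3,2.5,0,0,12,0.1],[7,-11.7,3,0,0,13,0.1]]}}

```text
time: 48.32
position: [0.4163, 0.374, 0.2464]
tool_rot: [0.927, 0.374, -0.003, -0.0]
ft_force: [0.4, -0.9, -4.2]
grip_width: 0.0256
```

Request:
{"method": "apply_moves", "body": {"series": [[0,0,3,0,0,0,0.1],[0,0,6,0,0,0,0.1],[0,0,9,0,0,0,0.1],[0,0,11,0,0,0,0.1],[0,0,12,0,0,0,0.1]]}}

```text
time: 48.73
position: [0.4164, 0.3705, 0.1243]
tool_rot: [0.927, 0.375, -0.005, 0.001]
ft_force: [-0.5, -1.2, -3.9]
grip_width: 0.0255
```

Request:
{"method": "apply_moves", "body": {"series": [[0,0,0,0,0,0,0.1],[0,0,0,0,0,0,0.1],[0,0,0,0,0,0,0.1]]}}

```text
time: 48.98
position: [0.4204, 0.3727, 0.1297]
tool_rot: [0.927, 0.374, 0.001, -0.0]
ft_force: [0.0, -0.3, -3.1]
grip_width: 0.0256
```

```bash
python3 plan.py .42 .3725 .082 44 1
```

```text
t 48.98 pos [0.4204 0.3727 0.1297] yaw 43.98 tilt [0.11 0.06] w 0.0256 F [ 0.  -0.3 -3.1]
  [-0.04, -0.01, 4.77, 0,0, -0.02]  |d|=4.8cm q6=1.53
```

Run:
```python
from hl import *
im,p=grab('wrist','w18.png');w=im[:,:,::-1].astype(int)
o=robot.get_obs();P=np.array(o['position']);M=R.from_quat(o['tool_rot']).as_matrix()
b=((w[:,:,2]-w[:,:,0]>28)&(w[:,:,2]<150)&(w[:,:,1]<95)).astype(np.uint8)
for c in comps(w,(220,60,430,230),b,60):
    h=cv2.approxPolyDP(cv2.convexHull(c[2]),2.5,True).reshape(-1,2)
    q=(onz(p,h,.046)-P)@M
    print(c[0].round(),c[1],h.tolist(),(q[:,:2]*1000).round(0).tolist())
```

```text
[289. 185.] 865 [[290, 229], [284, 228], [285, 144], [292, 138], [295, 205]] [[-14.0, -26.0], [-13.0, -30.0], [52.0, -28.0], [57.0, -22.0], [6.0, -21.0]]
[355. 180.] 1227 [[348, 139], [356, 140], [364, 147], [358, 228], [350, 229]] [[56.0, 18.0], [55.0, 24.0], [50.0, 30.0], [-13.0, 28.0], [-14.0, 21.0]]
```

The rest block's edges sit at about ±29 mm either side of the tool axis, with its end at +56 mm, so the spanner is aligned and centred over it. Lowering now.

Request:
{"method": "apply_moves", "body": {"series": [[0,0,1.2,0,0,0,0.1],[0,0,2.4,0,0,0,0.1],[0,0,3.4,0,0,0,0.1],[0,0,4.1,0,0,0,0.1],[0,0,4.4,0,0,0,0.1]]}}

```text
time: 49.45
position: [0.4195, 0.3722, 0.0845]
tool_rot: [0.927, 0.374, -0.0, 0.0]
ft_force: [0.9, -0.1, -3.0]
grip_width: 0.0252
```

Request:
{"method": "apply_moves", "body": {"series": [[0,0,0.1,0,0,0,0.1],[0,0,0.2,0,0,0,0.1],[0,0,0.3,0,0,0,0.1],[0,0,0.4,0,0,0,0.1],[0,0,0.4,0,0,0,0.1]]}}

```text
time: 49.87
position: [0.4199, 0.3725, 0.0816]
tool_rot: [0.927, 0.375, 0.001, -0.0]
ft_force: [-1.0, -0.5, 0.5]
grip_width: 0.0255
```

Contact at z = 0.0816, the same as at pickup. Releasing and rising, then going back over the pot to check the lid and holes numerically.

Request:
{"method": "apply_moves", "body": {"series": [[0,0,0,0,0,0,0.4],[0,0,0,0,0,0,0.55],[0,0,0,0,0,0,0.6],[0,0,0,0,0,0,0.6],[0,0,-0.5,0,0,0,0.6]]}}

```text
time: 50.28
position: [0.4191, 0.372, 0.0853]
tool_rot: [0.927, 0.375, -0.001, 0.0]
ft_force: [0.3, -0.7, 0.3]
grip_width: 0.0488
```

Request:
{"method": "apply_moves", "body": {"series": [[0,0,-2,0,0,0,0.6],[0,0,-6,0,0,0,0.6],[0,0,-10,0,0,0,0.6],[0,0,-14,0,0,0,0.6],[0,0,-18,0,0,0,0.6]]}}

```text
time: 50.7
position: [0.4191, 0.3721, 0.268]
tool_rot: [0.927, 0.375, -0.0, -0.0]
ft_force: [0.6, -0.6, -0.4]
grip_width: 0.0518
```

```bash
python3 plan.py .44 .21 .29 30 1 .46 .05 .29 10 1 .485 -.045 .30 0 1
python3 - <<'E'
from hl import *
im,p=grab('wrist','w19.png');t2,_=grab('top','t19.png');grab('scene','s19.png')
w=t2[:,:,::-1].astype(int)
for c in comps(w,(150,200,240,270),((abs(w[:,:,2]-w[:,:,0])<25)&(w.max(2)<110)).astype(np.uint8),100): print(c[0],c[1],cv2.minAreaRect((onz(pt,c[2],.058)[:,:2]*1000).astype(np.float32)))
E
```

```text
t 50.7 pos [0.4191 0.3721 0.268 ] yaw 43.99 tilt [-0.01 -0.  ] w 0.0518 F [ 0.6 -0.6 -0.4]
  [-9.75, 13.11, -2.20, 0,0, 13.99]  |d|=16.5cm q6=1.53
  [-6.27, 14.86, -0.00, 0,0, 20.00]  |d|=16.1cm q6=1.49
  [0.81, 9.79, -1.00, 0,0, 10.00]  |d|=9.9cm q6=1.50
[180.41807116 229.6156367 ] 2136 ((429.32061767578125, 392.781982421875), (212.85366821289062, 172.21571350097656), 87.31116485595703)
```

Request:
{"method": "apply_moves", "body": {"series": [[-2,2.6,-0.5,0,0,3,0.6],[-4,5.2,-1,0,0,6,0.6],[-6,7.9,-1.5,0,0,9,0.6],[-8,10.5,-2,0,0,12,0.6],[-9.7,13.1,-2.2,0,0,14,0.6]]}}

```text
time: 51.27
position: [0.4394, 0.209, 0.2869]
tool_rot: [0.966, 0.258, -0.001, 0.0]
ft_force: [0.5, 0.1, -1.0]
grip_width: 0.0523
```

Request:
{"method": "apply_moves", "body": {"series": [[-1.3,3,0,0,0,4,0.6],[-2.6,6,0,0,0,8,0.6],[-3.9,9,0,0,0,12,0.6],[-5.1,12,0,0,0,16,0.6],[-6.2,14.9,0,0,0,20,0.6]]}}

```text
time: 51.68
position: [0.4602, 0.0491, 0.2864]
tool_rot: [0.996, 0.085, -0.002, -0.0]
ft_force: [0.8, -0.1, 0.4]
grip_width: 0.0523
```

Request:
{"method": "apply_moves", "body": {"series": [[0.2,3,0,0,0,3,0.6],[0.4,6,-0.5,0,0,6,0.6],[0.8,9.8,-1,0,0,10,0.6],[0.8,9.8,-1,0,0,10,0.6],[0.8,9.8,-1,0,0,10,0.6]]}}

```text
time: 52.1
position: [0.4862, -0.0461, 0.2966]
tool_rot: [1.0, -0.002, -0.001, -0.0]
ft_force: [-1.5, 0.5, -0.3]
grip_width: 0.0521
```

Request:
{"method": "apply_moves", "body": {"series": [[0,0,0,0,0,0,0.6],[0,0,0,0,0,0,0.6],[0,0,0,0,0,0,0.6],[0,0,0,0,0,0,0.6]]}}

```text
time: 52.43
position: [0.4858, -0.0432, 0.2975]
tool_rot: [1.0, 0.001, -0.0, -0.0]
ft_force: [0.2, 0.1, -0.4]
grip_width: 0.0524
```

```bash
python3 plan.py
python3 - <<'E'
from hl import *
im,p=grab('wrist','w20.png')
w=im[:,:,::-1];
for c in comps(w,(190,0,450,228),dark(w,110),25):
    q=(onz(p,c[2],.134)[:,:2]*1000).astype(np.float32)
    print(c[0].round(),c[1],[np.round(x,1) for x in cv2.minAreaRect(q)])
im,p2=grab('top','t20.png');w=im[:,:,::-1].astype(int)
d=((abs(w[:,:,2]-w[:,:,0])<30)&(w.max(2)<100)).astype(np.uint8)
for c in comps(w,(150,195,250,275),d,100): print('top spanner',c[0],c[1],cv2.minAreaRect((onz(pt,c[2],.062)[:,:2]*1000).astype(np.float32)))
E
```

```text
t 52.43 pos [ 0.4858 -0.0432  0.2975] yaw 0.11 tilt [-0.05  0.02] w 0.0524 F [ 0.2  0.1 -0.4]
[268.  49.] 1308 [array([ 5.927e+02, -3.000e-01]), array([ 86.8, 150.2]), np.float64(73.1)]
[370.  38.] 65 [array([627.8, -84.9]), array([43. ,  3.7]), np.float64(41.7)]
[386.  77.] 32 [array([ 593.7, -102.9]), array([24. ,  2.3]), np.float64(10.4)]
[311.  90.] 1530 [array([582.5, -31.8]), array([20.5, 63.5]), np.float64(10.2)]
[216.  83.] 206 [array([588.4,  57.7]), array([14.1, 14.3]), np.float64(85.5)]
[419.  99.] 42 [array([ 574.5, -135.1]), array([ 1.2, 29. ]), np.float64(86.2)]
[402.  96.] 170 [array([ 576.8, -118.1]), array([13.5, 12.5]), np.float64(0.2)]
[383. 112.] 39 [array([ 562.6, -101.2]), array([ 3.1, 27.8]), np.float64(74.9)]
[405. 141.] 52 [array([ 535.3, -124.3]), array([ 1.9, 33.4]), np.float64(63.8)]
[367. 140.] 39 [array([535.8, -87.2]), array([ 2.3, 27.1]), np.float64(49.0)]
[380. 172.] 46 [array([ 505.9, -102.5]), array([ 1.9, 33.6]), np.float64(41.4)]
[346. 191.] 36 [array([484.6, -67.5]), array([ 1.3, 30.1]), np.float64(19.2)]
top spanner [196.16022099 235.6694291 ] 1086 ((425.5914611816406, 363.9422912597656), (201.94773864746094, 63.170982360839844), 45.32684326171875)
```

The check gives a hole line of 86.2°, so the ring turned 63.4° clockwise. The tick started about 7° from the open mark, which puts the ring at about 1.2 rad, the locked stop. The lid is on its seat and the spanner lies along the rest. Handing in.

```bash
python3 -c "
from rig import robot
print(robot.hand_in(), robot.get_obs()['time'])"
```

```text
the job is handed in; nothing more can be done
the job is handed in; nothing more can be done
```

The job is done and handed in at about 52 s of the 208 s allowed. The lid went onto the mat, all four dark bricks went into the brewer, and the lid is back on its seat. I turned the ring clockwise to its stop with the spanner and laid the spanner back on its rest. I left the white brick and the pink lid alone.

**Last checks:**
- **Ring:** the wrist moment rose to about 2 N m at the stop. The holes turned 63.4°, and with the start about 7° past the open mark that is about 1.2 rad, the locked position.
- **Lid:** it reached its seat at the expected height. Its handle centre was within about 1.5 mm of the brewer's axis at the end.
- **Spanner:** it came to rest at the same grip height as when picked up. It now lies along the rest block at about 45°; it started about 23° off the block's axis.

**What went less well or was not checked:**
- The first approach to the lid overshot, and the fingertips touched it with about 45 N for a moment.
- At the stop the tool read about 80–83° while the holes measured 86°. I put this down to play in the holes and some flex.
- Heights from the two fixed cameras came out 5–20 mm low for most points, so I relied on the wrist camera and on contact.
- The picture limit was used up before the end, so the last checks were numerical. I did not re-check the bystanders. No unexpected contact forces showed.

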